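Turn the tile trivet over against the crate and set the coffee jug on it

ROBOT

A 7-joint arm with a two-finger parallel gripper is mounted at the origin on a cart in front of the work surface, level with it; the furniture and walls round the work are solid. World frame = base frame: x ahead of the robot, y to its left, z up, the work surface at z = 0. Lengths are in m, angles in degrees, forces in N, time in s.
With the tool pointing down it reaches from about 0.35 to 0.775 m from the base axis. Payload 3.1 kg.
Tool frame: the origin (TCP) lies at the very end of the fingers, on their centre line; the grasp point (between the pads) lies 19 mm behind it; z points along the fingers, y is the line along which they close (so a half turn about z gives the same grasp; the last joint's range is limited). The gripper opens to 85 mm and grips with 20 to 120 N. Pads are 22 mm wide; open, the fingers measure 114 mm over their backs; the gripper's body (76 mm by 85 mm) begins 54 mm behind the grasp point. The pads swing forward as they close: fully open they stand 13 mm farther back than shut.
Start: joints at [-72.748, 17.813, 0.802, 86.603, -0.252, 75.585, -1.558], TCP at [0.185, 0.518, 0.231] pointing down, gripper open.
Joint ranges: [-154.91, 154.91], [-16.99, 109.72], [-72.82, 74.43], [7.12, 147.25], [-82.49, 262.49], [11.32, 116.49], [-174.64, 174.64]. Speed limits (degrees/s): [159.86, 159.86, 180, 180, 180, 180, 180].

INTERFACE

Orientations are given as a 3x3 rotation matrix whose columns are the frame's x, y, z axes.
In Python, from plant import r gives the robot as it stands.
- The arm moves only by the tool carry_out, never from a script. Its argument "commands" is a list of rows, each a list of 7 numbers: the closure, from 0 (fully open) to 1 (shut), then the shift along the tool's x, y, z in m, then the turn, a rotation vector about the tool's x, y, z in degrees. In form: [[jaw, x, y, z, rx, ry, rz], ...]. A call has 1 to 5 rows; each row is the pose to reach, as a shift and turn from the pose commanded when the call began, along the tool's axes at that moment; what a row does not reach only later rows make up. A row lasts 1/8 s, in which the tool goes at most 62.5 mm and 10.7 degrees, less where a joint would pass 70% of its speed; a pose out of reach is approached as far as the arm can. A call with a gripper value outside its range is refused whole. The fingers move at their own pace and stop on an object; the grip force is fixed at half the most. Time passes only in rows, so rows that repeat a pose let the fingers close. It gives the time, the measured TCP pose, the force, the opening and the grip force at its end, in the units of the state.
- r.get_obs(): the state, without advancing time (a new reading comes with each control period).
- r.grab_frame(name): name is "scene" or "side" or "wrist"; returns the picture (420x560x3 uint8, red, green, blue); there is no depth.
- r.calibration(name): a dict with "intrinsics" (3x3 intrinsics, pixels), "rvec" (rotation vector, rad) and "tvec" (3), from world to camera coordinates, as OpenCV has them. Camera axes: x right, y down, z forward; pixel columns grow to the right and rows downward; lengths in m; the calibration is good to about 2 mm. A picture is of the moment at which its call begins: read the wrist's pose just before it. calibration takes no time and is no camera call; for the wrist camera it gives the pose at the moment of the call.
- r.hand_in(): hands the job in; it is judged then, once.
The state is a dict: "time_s": time; "joints": joint angles; "qvel": joint speeds; "effort": joint torques, N m; "position": TCP position; "eef_rot": TCP orientation; "ft_force": force on the tool from outside, world axes, zero at the start; "torque": the same for the moment, N m; "gripper_width": opening from 0.0 (shut) to 1.0 (fully open); "finger_force": force on a finger pad.
Only numpy, scipy, OpenCV 4.12 (cv2) and the standard library are available. Lean on these libraries where they do the work, as an engineer would, in place of code of your own. Each camera call takes 0.05 s, during which the arm holds its last target. There are 200 camera calls.

TASK

The tile trivet is lying on its tiles with its rubber feet in the air. Push it against the front of the condiment crate and tip it up so that it leans there on edge by itself, then take it by its top edge and lay it down on the worktop on its feet without letting it slap down. Then stand the coffee jug upright with its whole base on the trivet; keep the jug upright and leave the snack tub, the mug and the timer where they are.

Things in the scene. Friction and masses are not known exactly. Their poses are not given: they have to be found in the camera images.
- trivet: Square trivet, wooden slab 150 x 150 x 14 mm, blue and white tiles flush in one face, four rubber feet on the other; 0.27 kg, friction about 0.6, too wide to span flat. Origin: centre of the tiled face; z points through the slab to the feet side. Starts tiles down (z up), square to the crate's front within 0.25 rad; right way up, z points straight down and the origin is 19 mm above the worktop.
- trivet_feet (a point): Centre of the trivet's other, wooden face, 14 mm from the tiled face. The four black feet stand on this face at +-52 mm in the trivet's x and y: 18 mm across, 5 mm high. With the trivet flat against the crate, fingertips pressed on its near edge with about 15 N hold by friction and, moved slowly at first, carry that edge up in an arc about the far edge.
- crate: Wooden condiment crate on a base board, heavy, fixed. Origin: centre of the board's underside, on the worktop; x points away from the robot, y along the crate, z up. Base board 160 (x) x 350 (y) x 12 mm high. The crate's upright front wall stands at x = -55 mm, y from -160 to 160 mm.
- crate_front (a point): Middle of the lower front edge of the crate's base board (x = -80, z = 0 mm of the crate). The board sticks out 25 mm in front of the crate wall: a slab pushed flat towards the crate stops at the board's edge; stood on edge there and pushed over, it leans on the wall's top edge, about 14 degrees off upright.
- crate_rim (a point): Middle of the top edge of the crate's front wall, 100 mm above the worktop. In the crate, fixed to it (x, y in mm of the crate; tops above the worktop): two spice jars 44 mm across (x 30, y 42 and -12), tops at 117 mm; a pepper mill 53 mm across (x 14, y 108), top at 137 mm; a round salt box (x 8, y -92), top at 72 mm.
- jug: Steel coffee jug with black lid and handle, 147 mm high, 0.42 kg. Origin at the height of its underside, z up; the round body (base 102 mm across, widest 108 mm) is centred at x = 0, y = -23 mm; the handle points to +y.
- jug_base (a point): Centre of the underside of the jug's round body.
- jug_handle (a point): Grip point in the top bar of the jug's handle, 120 mm above the base and 78 mm from the body's axis. The bar runs along the jug's y out to y = 77 mm, is 18 mm wide (along the jug's x), its top 137 mm above the base; the lid beside it is 147 mm high.
- tub: Printed paperboard snack tub, 137 mm across, 124 mm high, loose; a bystander. Origin: centre of its underside.
- mug: Copper mug, 83 mm high, loose; a bystander. Origin at its underside.
- timer: Red and white wind-up timer, 64 mm across, 56 mm high, loose; a bystander. Origin: centre of its underside.
Not all that is in view belongs to the job. What is shaped like the jug but red is not meant.

How it is judged (in metres and radians):
On the way, in this order (a step that is already met when the one before it is completed fails the run):
1. the trivet leans on edge against the crate by itself, fingers off it (angle between trivet's own z axis and vertical between 1.2 and 2.2 rad and contact force between trivet and crate above 0.05 N and contact force between each of the arm, the fingers and trivet below 0.05 N and angular speed of trivet below 0.3 rad/s), for 0.2 s.
2. the trivet lies flat on the worktop on its feet, let go (angle between trivet's own z axis and vertical above 3.08 rad and height (world z) of trivet below 0.022 m and contact force between the fingers and trivet below 0.05 N and angular speed of trivet below 0.3 rad/s), for 0.2 s.
At the end, for the whole second after the job is handed in: The trivet lies flat (within 3.5 degrees) on the worktop on its feet, tiles up, and the jug stands upright (within 3.5 degrees) on it with the middle of its base within 24 mm of the trivet's middle, so the whole base is carried; both are at rest and nothing is held (angle between trivet's own z axis and vertical above 3.08 rad and height (world z) of trivet below 0.022 m and horizontal distance between jug_base and trivet below 0.024 m and distance between jug_base and trivet below 0.025 m and angle between jug's own z axis and vertical below 0.06 rad and contact force between jug and trivet above 1.5 N and linear speed of each of jug, trivet below 0.02 m/s); the robot touches nothing.
It fails at once if the trivet slaps down on its feet (turns faster than 9 rad/s while being laid down) (angular speed of trivet above 9 rad/s and angle between trivet's own z axis and vertical above 1.9 rad).
It fails at once if the jug is tipped by more than 30 degrees (angle between jug's own z axis and vertical above 0.52 rad).
It fails at once if a bystander is shifted by more than 25 mm (distance of any of tub, mug, timer from where it was at the start of the episode above 0.025 m).
It also fails if it takes over 72 s, if anything falls off the work surface, if the arm or the gripper's body presses on something with over 40 N, if the wrist force passes 120 N, or if a joint passes its speed limit or range.

## Working session

There is one attempt and no reset: what is moved stays moved. The work goes in short steps, Python scripts to look and compute and a tool call to move; the robot and the scene stay as the last step left them, time stands still between calls to the robot, and variables do not carry over. Pictures are saved under pics/ and viewed, at most 10 in all, crops included, and the job is handed in when it is done.

Besides the shell and the picture viewer there is one more tool, called after "Request:" as name(argument=value, ...) on one line, values as JSON. carry_out: Moves the arm, as the interface text tells. Its arguments: {"type":"object","properties":{"commands":{"type":"array"}},"required":["commands"]}

```bash
ls; mkdir -p pics; cat > h.py <<'E'
import numpy as np,cv2
from plant import r
def cal(n):
    c=r.calibration(n);R=cv2.Rodrigues(np.array(c["rvec"],float))[0]
    return np.array(c["intrinsics"]),R,np.array(c["tvec"],float).ravel()
def ray(n,uv,c=None):
    K,R,t=c or cal(n);d=R.T@np.linalg.inv(K)@np.array([uv[0],uv[1],1.]);return -R.T@t,d/np.linalg.norm(d)
def plane(n,uv,z,c=None):
    o,d=ray(n,uv,c);return o+d*(z-o[2])/d[2]
def tri(*rs):
    A=sum(np.eye(3)-np.outer(d,d) for o,d in rs);b=sum((np.eye(3)-np.outer(d,d))@o for o,d in rs)
    p=np.linalg.solve(A,b);return p,[np.linalg.norm(np.cross(p-o,d)) for o,d in rs]
def proj(n,p,c=None):
    K,R,t=c or cal(n);q=K@(R@np.array(p)+t);return q[:2]/q[2]
def snap(n,f):
    im=r.grab_frame(n);cv2.imwrite(f"pics/{f}.png",cv2.cvtColor(im,cv2.COLOR_RGB2BGR));return im
E
python3 - <<'E'
from h import *
a=snap("scene","scene0");b=snap("side","side0")
o=r.get_obs();print(o["time_s"],o["position"],o["eef_rot"])
for n in("scene","side"):
    K,R,t=cal(n);print(n,-R.T@t,R[2],K[0,0])
E
```

```text
pics
0.1 [0.18462412 0.51739057 0.230332  ] [[-9.41864322e-01  3.35992855e-01 -6.32251203e-04]
 [ 3.35993438e-01  9.41862128e-01 -2.03508508e-03]
 [-8.82805804e-05 -2.12920628e-03 -9.99997729e-01]]
scene [-0.03452794 -0.69907695  0.97256146] [ 0.44752691  0.56010347 -0.69713971] 452.45788346768023
side [ 0.37208131 -1.11925714  0.9654984 ] [ 0.10716692  0.77850688 -0.61841918] 472.4012604560817
```

View pics/scene0.png

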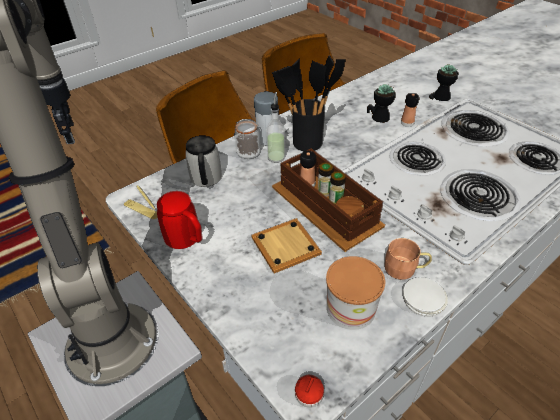

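View pics/side0.png

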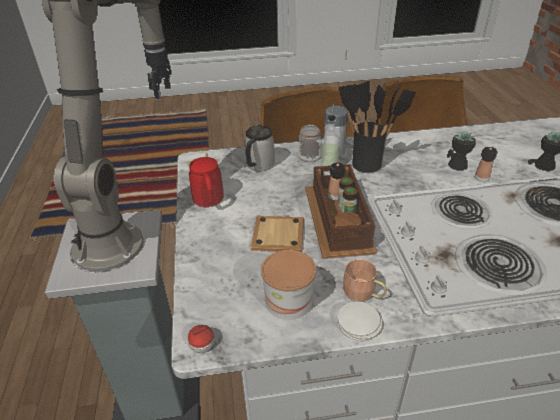

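The scene view shows the trivet at (286,245) with its feet up, the crate at (330,195), the steel jug at (203,163), a red jug at (178,222), the tub at (354,290), the mug at (403,257) and the timer at (310,388). The jug-like candidates are the steel one (203,163), which fits "steel, black lid and handle", and the red one (178,222), which is the decoy. The grey canister at (265,105) has no handle. I'll confirm this in an enlarged crop.

```bash
python3 - <<'E'
from h import *
a=cv2.imread("pics/scene0.png");b=cv2.imread("pics/side0.png")
def crop(i,x,y,w,h,s): return cv2.resize(i[y:y+h,x:x+w],None,fx=s,fy=s,interpolation=cv2.INTER_CUBIC)
top=np.hstack([crop(a,180,125,50,75,4),crop(b,235,115,50,75,4),crop(a,245,215,80,60,5)[:300,:400]])
bot=np.hstack([crop(a,265,140,130,100,3)[:300],crop(b,245,160,133,100,3)])
bot=np.hstack([bot,np.zeros((300,max(0,800-bot.shape[1]),3),np.uint8)])[:, :800]
cv2.imwrite("pics/crop1.png",np.vstack([top,bot]))
P=[]
for n,i,(x,y,w,h) in(("scene",a,(245,212,82,65)),("side",b,(247,210,62,45))):
    v=i[y:y+h,x:x+w].max(2);m=(v<75).astype(np.uint8)
    N,L,S,C=cv2.connectedComponentsWithStats(m)
    for k in range(1,N):
        if S[k,4]>8: 
            uv=C[k]+[x,y];print(n,uv.round(1),S[k,4],plane(n,uv,.017).round(4))
E
```

```text
scene [322.2 215.3] 73 [ 0.6664 -0.027   0.017 ]
scene [293.1 224. ] 22 [0.5765 0.0021 0.017 ]
scene [260.8 236.1] 23 [0.4742 0.0258 0.017 ]
scene [310.5 247.7] 22 [ 0.5527 -0.0995  0.017 ]
scene [277. 261.] 21 [ 0.4511 -0.0756  0.017 ]
side [262.3 219. ] 13 [0.4748 0.0253 0.017 ]
side [295.5 220. ] 12 [0.5769 0.0023 0.017 ]
side [258.7 241.1] 14 [ 0.4515 -0.0756  0.017 ]
side [293.9 242.6] 15 [ 0.5537 -0.0999  0.017 ]
```

View pics/crop1.png

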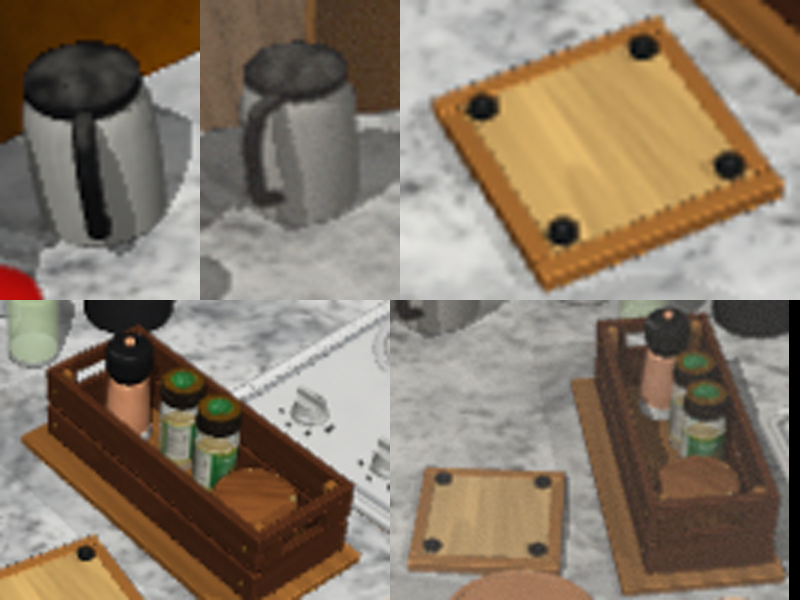

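The crop confirms the steel jug with black lid and handle: scene body (201,160), side (261,148), handle pointing towards the cameras. It also shows the trivet feet up and the board's front edge running from side (306,187) to (322,257). Next I'll measure the crate edge, jug and bystanders.

```bash
python3 - <<'E'
from h import *
im={n:cv2.imread(f"pics/{n}0.png") for n in("scene","side")}
# board front lower edge, side view: first saturated pixel per row
hs={n:cv2.cvtColor(i,cv2.COLOR_BGR2HSV) for n,i in im.items()}
P=[]
for y in range(192,252,3):
    s=hs["side"][y,304:345,1];x=np.argmax(s>95)+304
    P.append(plane("side",(x,y+.0),0)[:2])
P=np.array(P);l=cv2.fitLine(P.astype(np.float32),cv2.DIST_HUBER,0,1e-4,1e-4).ravel();print("side edge",l.round(4),np.abs((P-l[2:])@[-l[1],l[0]]).max().round(4))
Q=[]
for x in range(274,345,3):
    s=hs["scene"][160:250,x,1];ys=np.where(s>95)[0]
    col=hs["scene"][:,x,1]; y0=186+int((x-272)*0.78)
    for y in range(y0+8,y0-12,-1):
        if col[y]>95 : break
    Q.append(plane("scene",(x,y+.5),0)[:2])
Q=np.array(Q);l=cv2.fitLine(Q.astype(np.float32),cv2.DIST_HUBER,0,1e-4,1e-4).ravel();print("scene edge",l.round(4),np.abs((Q-l[2:])@[-l[1],l[0]]).round(3))
# corners
print("board corner near-left(+y)",plane("scene",(272.3,186),0).round(3),plane("side",(305.7,186.7),0).round(3),"-y",plane("scene",(346,241),0).round(3),plane("side",(322.3,256.7),0).round(3))
# jug lid centre, handle bits
a=ray("scene",(200.5,144.5));b=ray("side",(259,132.5));print("lid",tri(a,b))
for nm,u,v in (("tub",(355,278),(289,270)),("timer",(309,388),(200,336)),("mug",(404,246),(361,271)),("red",(176,203),(205,165))):
    print(nm,tri(ray("scene",u),ray("side",v)))
E
```

```text
side edge [0.0519 0.9987 0.6374 0.0115] 0.0016
scene edge [0.0491 0.9988 0.6354 0.003 ] [0.001 0.001 0.    0.001 0.    0.001 0.001 0.    0.001 0.001 0.    0.001
 0.001 0.    0.001 0.    0.001 0.001 0.    0.001 0.001 0.    0.001 0.001]
board corner near-left(+y) [0.649 0.19  0.   ] [0.648 0.195 0.   ] -y [ 0.658 -0.136  0.   ] [ 0.628 -0.155 -0.   ]
lid (array([0.51108864, 0.37516256, 0.12998962]), [np.float64(0.0006092010788768654), np.float64(0.000609201078876679)])
tub (array([ 0.50641803, -0.30021566,  0.11500712]), [np.float64(0.0018073514842837273), np.float64(0.001807351484283567)])
timer (array([ 0.27348963, -0.39913905,  0.03078337]), [np.float64(0.0011742751431436797), np.float64(0.0011742751431438093)])
mug (array([ 0.69698887, -0.29749856,  0.08019066]), [np.float64(0.0054191191916901854), np.float64(0.005419119191690352)])
red (array([0.31271163, 0.18661151, 0.13357359]), [np.float64(0.0011337308569333501), np.float64(0.00113373085693308)])
```

```bash
cat >> h.py <<'E'
import json,os
from scipy.spatial.transform import Rotation as Ro
O=np.array([.634,-.04,0]);CX=np.array([.9987,-.0505,0]);CX/=np.linalg.norm(CX);CY=np.array([-CX[1],CX[0],0]);UP=np.array([0,0,1.])
def W(u,v,w): return O+u*CX+v*CY+w*UP
def Rt(yaw,tau=0):
    """tool down, tool y at yaw deg from crate +y (about up); tau = forward tilt about crate y"""
    y=Ro.from_rotvec([0,0,yaw],degrees=True).apply(CY);z=-UP;M=np.c_[np.cross(y,z),y,z]
    return Ro.from_rotvec(-CY*tau,degrees=True).as_matrix()@M
def cmd():
    if os.path.exists("cmd.json"): p,R=json.load(open("cmd.json"));return np.array(p),np.array(R)
    o=r.get_obs();return np.array(o["position"]),np.array(o["eef_rot"])
def setcmd(p,R): json.dump([np.array(p).tolist(),np.array(R).tolist()],open("cmd.json","w"))
def plan(calls):
    """calls: list of lists of (jaw,pos,R); prints rows for each call"""
    p,R=cmd()
    for c in calls:
        rows=[]
        for j,tp,tR in c:
            d=R.T@(tp-p);w=Ro.from_matrix(R.T@tR).as_rotvec(degrees=True)
            rows.append([j]+[float(x) for x in d.round(4)]+[float(x) for x in w.round(1)])
        print(rows)
        q=rows[-1];p=p+R@np.array(q[1:4]);R=R@Ro.from_rotvec(q[4:],degrees=True).as_matrix()
    setcmd(p,R)
def st():
    o=r.get_obs();p,R=cmd();m=np.array(o["position"]);d=m-O
    print("t",round(o["time_s"],2),"uvw",(np.array([d@CX,d@CY,d[2]])*1e3).round(1),"err mm",((m-p)*1e3).round(1),"rot",round(Ro.from_matrix(R.T@np.array(o["eef_rot"])).magnitude()*57.3,1),"F",np.round(o["ft_force"],1),"w",round(o["gripper_width"],2),round(o["finger_force"],1),"q",np.round(o["joints"],0))
E
python3 - <<'E'
from h import *
R=Rt(0,10)
p0,R0=cmd()
a=(1,np.array([.30,.25,.26]),R);b=(1,W(-.245,0,.12),R)
plan([[a]*5,[a]+[b]*4,[b,b,(1,W(-.245,0,.06),R)]+[(1,W(-.245,0,.005),R)]*2])
E
```

```text
[[1, -0.1985, -0.2131, -0.0292, -1.6, -9.9, -16.7], [1, -0.1985, -0.2131, -0.0292, -1.6, -9.9, -16.7], [1, -0.1985, -0.2131, -0.0292, -1.6, -9.9, -16.7], [1, -0.1985, -0.2131, -0.0292, -1.6, -9.9, -16.7], [1, -0.1985, -0.2131, -0.0292, -1.6, -9.9, -16.7]]
[[1, 0.0, -0.0, 0.0, 0.0, -0.0, 0.0], [1, -0.0774, -0.2729, 0.1556, 0.0, -0.0, 0.0], [1, -0.0774, -0.2729, 0.1556, 0.0, -0.0, 0.0], [1, -0.0774, -0.2729, 0.1556, 0.0, -0.0, 0.0], [1, -0.0774, -0.2729, 0.1556, 0.0, -0.0, 0.0]]
[[1, 0.0, 0.0, 0.0, 0.0, -0.0, 0.0], [1, 0.0, 0.0, 0.0, 0.0, -0.0, 0.0], [1, 0.0104, -0.0, 0.0591, 0.0, -0.0, 0.0], [1, 0.0199, -0.0, 0.1133, 0.0, -0.0, 0.0], [1, 0.0199, -0.0, 0.1133, 0.0, -0.0, 0.0]]
```

Request:
carry_out(commands=[[1,-0.1985,-0.2131,-0.0292,-1.6,-9.9,-16.7],[1,-0.1985,-0.2131,-0.0292,-1.6,-9.9,-16.7],[1,-0.1985,-0.2131,-0.0292,-1.6,-9.9,-16.7],[1,-0.1985,-0.2131,-0.0292,-1.6,-9.9,-16.7],[1,-0.1985,-0.2131,-0.0292,-1.6,-9.9,-16.7]])

```text
time_s: 0.72
position: [0.3009, 0.2475, 0.2604]
eef_rot: [[-0.983, 0.053, 0.173], [0.053, 0.999, -0.007], [-0.173, 0.002, -0.985]]
ft_force: [0.2, 0.9, 0.2]
gripper_width: 0.003
finger_force: 0.0
```

Request:
carry_out(commands=[[1,0,0,0,0,0,0],[1,-0.0774,-0.2729,0.1556,0,0,0],[1,-0.0774,-0.2729,0.1556,0,0,0],[1,-0.0774,-0.2729,0.1556,0,0,0],[1,-0.0774,-0.2729,0.1556,0,0,0]])

```text
time_s: 1.35
position: [0.3697, 0.0358, 0.1513]
eef_rot: [[-0.983, 0.048, 0.175], [0.048, 0.999, -0.005], [-0.175, 0.003, -0.985]]
ft_force: [1.2, 0.5, 0.2]
gripper_width: 0.003
finger_force: 0.0
```

```bash
python3 -c "
from h import *
st();print(cmd())"
```

```text
t 1.35 uvw [-267.8   62.4  151.3] err mm [-19.6  63.4 146.3] rot 0.2 F [1.2 0.5 0.2] w 0.0 0.0 q [-49. -10.  35. 128.  11.  51.  67.]
(array([ 0.38932411, -0.02759221,  0.00499848]), array([[-9.83678184e-01,  5.02120681e-02,  1.72788825e-01],
       [ 4.95218563e-02,  9.98738504e-01, -8.30583891e-03],
       [-1.72987905e-01,  3.86550795e-04, -9.84923873e-01]]))
```

```bash
python3 - <<'E'
from h import *
o=r.get_obs();setcmd(o["position"],o["eef_rot"])
R=Rt(0,10);b=(1,W(-.245,0,.12),R)
plan([[b]*3+[(1,W(-.245,0,.06),R)]*2])
E
```

```text
[[1, -0.0168, -0.0625, 0.0346, 0.2, 0.1, 0.1], [1, -0.0168, -0.0625, 0.0346, 0.2, 0.1, 0.1], [1, -0.0168, -0.0625, 0.0346, 0.2, 0.1, 0.1], [1, -0.0064, -0.0627, 0.0936, 0.2, 0.1, 0.1], [1, -0.0064, -0.0627, 0.0936, 0.2, 0.1, 0.1]]
```

Request:
carry_out(commands=[[1,-0.0168,-0.0625,0.0346,0.2,0.1,0.1],[1,-0.0168,-0.0625,0.0346,0.2,0.1,0.1],[1,-0.0168,-0.0625,0.0346,0.2,0.1,0.1],[1,-0.0064,-0.0627,0.0936,0.2,0.1,0.1],[1,-0.0064,-0.0627,0.0936,0.2,0.1,0.1]])

```text
time_s: 1.98
position: [0.3838, -0.0266, 0.057]
eef_rot: [[-0.986, 0.051, 0.159], [0.05, 0.999, -0.014], [-0.16, -0.006, -0.987]]
ft_force: [-0.6, -0.2, 0.4]
gripper_width: -0.001
finger_force: 0.0
```

```bash
python3 - <<'E'
from h import *
st()
o=r.get_obs();setcmd(o["position"],o["eef_rot"])
R=Rt(0,10)
plan([[(1,W(-.245,0,.006),R)]*2+[(1,W(u,0,.006),R) for u in(-.220,-.205,-.195)],
 [(1,W(u,0,.006),R) for u in(-.187,-.180,-.175,-.17,-.167)]])
E
```

```text
t 1.98 uvw [-250.5    0.8   57. ] err mm [-5.5  1.1 -3. ] rot 0.8 F [-0.6 -0.2  0.4] w -0.0 0.0 q [-45.   5.  49. 133.  -7.  34.  96.]
[[1, 0.0027, -0.0005, 0.0513, -0.3, -0.8, 0.0], [1, 0.0027, -0.0005, 0.0513, -0.3, -0.8, 0.0], [1, -0.022, -0.0005, 0.0552, -0.3, -0.8, 0.0], [1, -0.0368, -0.0005, 0.0576, -0.3, -0.8, 0.0], [1, -0.0467, -0.0005, 0.0592, -0.3, -0.8, 0.0]]
[[1, -0.0079, 0.0, 0.0014, -0.0, -0.0, 0.0], [1, -0.0148, 0.0, 0.0026, -0.0, -0.0, 0.0], [1, -0.0197, 0.0, 0.0035, -0.0, -0.0, 0.0], [1, -0.0246, 0.0, 0.0044, -0.0, -0.0, 0.0], [1, -0.0276, 0.0, 0.0049, -0.0, -0.0, 0.0]]
```

Request:
carry_out(commands=[[1,0.0027,-0.0005,0.0513,-0.3,-0.8,0.0],[1,0.0027,-0.0005,0.0513,-0.3,-0.8,0.0],[1,-0.022,-0.0005,0.0552,-0.3,-0.8,0.0],[1,-0.0368,-0.0005,0.0576,-0.3,-0.8,0.0],[1,-0.0467,-0.0005,0.0592,-0.3,-0.8,0.0]])

```text
time_s: 2.6
position: [0.4377, -0.0288, 0.0119]
eef_rot: [[-0.984, 0.05, 0.17], [0.052, 0.999, 0.005], [-0.17, 0.014, -0.985]]
ft_force: [-48.4, -1.5, 84.8]
gripper_width: -0.001
finger_force: 45.7
```

```bash
python3 - <<'E'
from h import *
p,R=cmd(); setcmd(p-R@np.array([-0.0276, 0.0,0.0049]),R);st()
E
```

```text
t 2.6 uvw [-196.7    1.2   11.9] err mm [-1.6  1.4  5.9] rot 0.9 F [-48.4  -1.5  84.8] w -0.0 45.7 q [-33.  19.  41. 129. -28.  30. 116.]
```

Request:
carry_out(commands=[[1,0.005,0,-0.006,0,0,0],[1,0.012,0,-0.012,0,0,0],[1,0.012,0,-0.012,0,0,0]])

```text
time_s: 2.98
position: [0.4309, -0.0293, 0.0211]
eef_rot: [[-0.981, 0.051, 0.187], [0.051, 0.999, -0.003], [-0.187, 0.006, -0.982]]
ft_force: [0.7, 0.3, -0.6]
gripper_width: -0.002
finger_force: 0.0
```

```bash
python3 - <<'E'
from h import *
st();a=snap("scene","s1");b=snap("side","d1")
A=cv2.resize(a[190:290,220:340],None,fx=3.3,fy=3.3);B=cv2.resize(b[170:270,230:350],None,fx=3.3,fy=3.3)
cv2.imwrite("pics/c2.png",np.hstack([A,B])[:,:,::-1])
E
```

```text
t 2.98 uvw [-203.4    0.4   21.1] err mm [-8.4  0.9 15. ] rot 0.9 F [ 0.7  0.3 -0.6] w -0.0 0.0 q [-36.  16.  43. 130. -25.  29. 114.]
```

View pics/c2.png

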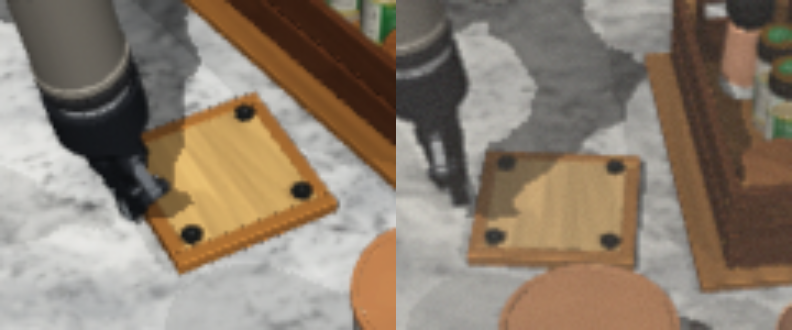

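```bash
python3 - <<'E'
from h import *
b=cv2.imread("pics/s1.png")
x,y,w,h=262,212,70,65
m=(b[y:y+h,x:x+w].max(2)<60).astype(np.uint8);N,L,S,C=cv2.connectedComponentsWithStats(m)
for k in range(1,N):
    if 8<S[k,4]<40: q=plane("scene",C[k]+[x,y],.017);print(S[k,4],q.round(4),((q-O)@CX).round(4),((q-O)@CY).round(4))
st()
o=r.get_obs();setcmd(o["position"],o["eef_rot"])
R=Rt(0,8)
plan([[(1,W(-.235,0,.02),R)]*2+[(1,W(-.235,0,.005),R)]*3])
E
```

```text
11 [ 0.6903 -0.0348  0.017 ] 0.0559 0.0081
18 [0.5781 0.0018 0.017 ] -0.0579 0.039
11 [ 0.4694 -0.0175  0.017 ] -0.1655 0.0142
27 [ 0.4445 -0.0234  0.017 ] -0.1901 0.0071
20 [ 0.5543 -0.0998  0.017 ] -0.0765 -0.0637
23 [ 0.4528 -0.0761  0.017 ] -0.1791 -0.0452
t 3.08 uvw [-2.031e+02  2.000e-01  2.050e+01] err mm [-8.1  0.7 14.5] rot 0.8 F [-0.6  0.7  0.3] w 0.0 0.0 q [-36.  16.  43. 130. -25.  29. 114.]
[[1, 0.0314, -0.0002, -0.0054, 0.3, 2.8, -0.1], [1, 0.0314, -0.0002, -0.0054, 0.3, 2.8, -0.1], [1, 0.0342, -0.0003, 0.0093, 0.3, 2.8, -0.1], [1, 0.0342, -0.0003, 0.0093, 0.3, 2.8, -0.1], [1, 0.0342, -0.0003, 0.0093, 0.3, 2.8, -0.1]]
```

Request:
carry_out(commands=[[1,0.0314,-0.0002,-0.0054,0.3,2.8,-0.1],[1,0.0314,-0.0002,-0.0054,0.3,2.8,-0.1],[1,0.0342,-0.0003,0.0093,0.3,2.8,-0.1],[1,0.0342,-0.0003,0.0093,0.3,2.8,-0.1],[1,0.0342,-0.0003,0.0093,0.3,2.8,-0.1]])

```text
time_s: 3.7
position: [0.3996, -0.0289, 0.0048]
eef_rot: [[-0.989, 0.051, 0.138], [0.05, 0.999, -0.008], [-0.138, -0.001, -0.99]]
ft_force: [0.4, -0.3, 0.8]
gripper_width: 0.002
finger_force: 0.0
```

```bash
python3 - <<'E'
from h import *
st()
o=r.get_obs();setcmd(o["position"],o["eef_rot"])
R=Rt(0,8)
plan([[(1,W(-.235,0,.005),R)]+[(1,W(u,0,.005),R) for u in(-.222,-.212,-.205,-.198)]])
E
```

```text
t 3.7 uvw [-234.6   -0.8    4.8] err mm [ 0.3 -0.8 -0.3] rot 0.1 F [ 0.4 -0.3  0.8] w 0.0 0.0 q [-36.  17.  44. 133. -25.  29. 114.]
[[1, 0.0003, 0.0008, -0.0003, -0.1, -0.1, -0.0], [1, -0.0126, 0.0008, 0.0015, -0.1, -0.1, -0.0], [1, -0.0225, 0.0008, 0.0029, -0.1, -0.1, -0.0], [1, -0.0294, 0.0008, 0.0038, -0.1, -0.1, -0.0], [1, -0.0363, 0.0008, 0.0048, -0.1, -0.1, -0.0]]
```

Request:
carry_out(commands=[[1,0.0003,0.0008,-0.0003,-0.1,-0.1,0],[1,-0.0126,0.0008,0.0015,-0.1,-0.1,0],[1,-0.0225,0.0008,0.0029,-0.1,-0.1,0],[1,-0.0294,0.0008,0.0038,-0.1,-0.1,0],[1,-0.0363,0.0008,0.0048,-0.1,-0.1,0]])

```text
time_s: 4.32
position: [0.4341, -0.0295, 0.0042]
eef_rot: [[-0.99, 0.05, 0.135], [0.05, 0.999, -0.005], [-0.135, 0.001, -0.991]]
ft_force: [-4.3, -0.3, 2.4]
gripper_width: -0.003
finger_force: 1.9
```

```bash
python3 - <<'E'
from h import *
st()
R=Rt(0,8)
plan([[(1,W(u,0,.005),R) for u in(-.192,-.187,-.182,-.177,-.172)]])
E
```

```text
t 4.33 uvw [-200.1    0.4    4.2] err mm [-2.1  0.5 -0.9] rot 0.3 F [-4.3 -0.3  2.4] w -0.0 1.9 q [-33.  21.  42. 128. -28.  31. 115.]
[[1, -0.006, -0.0, 0.0009, 0.0, 0.0, -0.0], [1, -0.0109, 0.0, 0.0016, 0.0, 0.0, -0.0], [1, -0.0159, 0.0, 0.0023, 0.0, 0.0, -0.0], [1, -0.0208, 0.0, 0.003, 0.0, 0.0, -0.0], [1, -0.0258, 0.0, 0.0037, 0.0, 0.0, -0.0]]
```

Request:
carry_out(commands=[[1,-0.006,0,0.0009,0,0,0],[1,-0.0109,0,0.0016,0,0,0],[1,-0.0159,0,0.0023,0,0,0],[1,-0.0208,0,0.003,0,0,0],[1,-0.0258,0,0.0037,0,0,0]])

```text
time_s: 4.95
position: [0.4588, -0.0309, 0.0039]
eef_rot: [[-0.99, 0.05, 0.133], [0.05, 0.999, -0.005], [-0.133, 0.002, -0.991]]
ft_force: [-10.3, 0.2, 8.7]
gripper_width: 0.0
finger_force: 5.4
```

```bash
python3 - <<'E'
from h import *
st()
R=Rt(0,8)
plan([[(1,W(u,0,.006),R) for u in(-.169,-.166,-.163,-.161,-.159)]])
E
```

```text
t 4.95 uvw [-175.5    0.3    3.9] err mm [-3.5  0.4 -1.1] rot 0.4 F [-10.3   0.2   8.7] w 0.0 5.4 q [-32.  23.  41. 124. -29.  33. 116.]
[[1, -0.0031, 0.0, -0.0006, 0.0, 0.0, -0.0], [1, -0.0061, 0.0, -0.0002, 0.0, 0.0, -0.0], [1, -0.009, 0.0, 0.0002, 0.0, 0.0, -0.0], [1, -0.011, 0.0, 0.0005, 0.0, 0.0, -0.0], [1, -0.013, 0.0, 0.0008, 0.0, 0.0, -0.0]]
```

Request:
carry_out(commands=[[1,-0.0031,0,-0.0006,0,0,0],[1,-0.0061,0,-0.0002,0,0,0],[1,-0.009,0,0.0002,0,0,0],[1,-0.011,0,0.0005,0,0,0],[1,-0.013,0,0.0008,0,0,0]])

```text
time_s: 5.58
position: [0.4595, -0.0308, 0.0013]
eef_rot: [[-0.993, 0.051, 0.11], [0.052, 0.999, -0.0], [-0.11, 0.006, -0.994]]
ft_force: [-25.7, 0.3, 14.3]
gripper_width: -0.003
finger_force: 12.3
```

```bash
python3 - <<'E'
from h import *
st()
a=snap("side","d2")
x,y,w,h=247,205,75,55
m=(a[y:y+h,x:x+w].max(2)<75).astype(np.uint8);N,L,S,C=cv2.connectedComponentsWithStats(m)
for k in range(1,N):
    if 8<S[k,4]<40: q=plane("side",C[k]+[x,y],.017);print(S[k,4],((q-O)@CX).round(4),((q-O)@CY).round(4))
E
```

```text
t 5.58 uvw [-174.8    0.4    1.3] err mm [-15.7   1.2  -4.6] rot 1.7 F [-25.7   0.3  14.3] w -0.0 12.3 q [-31.  24.  40. 123. -29.  35. 116.]
18 0.026 0.0832
18 -0.1317 0.0567
13 -0.0291 0.0398
15 -0.1495 -0.0453
16 -0.0469 -0.0627
```

```bash
python3 - <<'E'
from h import *
R=Rt(0,8)
plan([[(1,W(u,v,.010),R) for u,v in((-.169,0),(-.168,-.008),(-.166,-.016),(-.163,-.024),(-.160,-.030))]])
E
```

```text
[[1, 0.0094, 0.0, -0.0054, 0.0, 0.0, -0.0], [1, 0.0084, -0.008, -0.0052, 0.0, 0.0, -0.0], [1, 0.0064, -0.016, -0.005, 0.0, 0.0, -0.0], [1, 0.0034, -0.024, -0.0045, 0.0, 0.0, -0.0], [1, 0.0004, -0.03, -0.0041, 0.0, 0.0, -0.0]]
```

Request:
carry_out(commands=[[1,0.0094,0.0,-0.0054,0.0,0.0,0.0],[1,0.0084,-0.008,-0.0052,0.0,0.0,0.0],[1,0.0064,-0.016,-0.005,0.0,0.0,0.0],[1,0.0034,-0.024,-0.0045,0.0,0.0,0.0],[1,0.0004,-0.03,-0.0041,0.0,0.0,0.0]])

```text
time_s: 6.25
position: [0.4689, -0.0595, 0.0083]
eef_rot: [[-0.99, 0.049, 0.131], [0.049, 0.999, -0.001], [-0.131, 0.005, -0.991]]
ft_force: [-9.5, 6.3, 1.4]
gripper_width: -0.002
finger_force: 4.6
```

```bash
cat >> h.py <<'E'
def feet(n,roi=(247,205,75,55),z=.017):
    a=r.grab_frame(n);x,y,w,h=roi
    m=(a[y:y+h,x:x+w].max(2)<75).astype(np.uint8);N,L,S,C=cv2.connectedComponentsWithStats(m)
    for k in range(1,N):
        if 8<S[k,4]<40: q=plane(n,C[k]+[x,y],z);print(S[k,4],((q-O)@CX).round(4),((q-O)@CY).round(4))
E
python3 - <<'E'
from h import *
st();feet("side")
E
```

```text
t 6.25 uvw [-163.9  -27.8    8.3] err mm [-3.8  2.4 -1.6] rot 0.6 F [-9.5  6.3  1.4] w -0.0 4.6 q [-27.  24.  40. 122. -29.  35. 120.]
18 0.0263 0.0832
14 -0.027 0.035
21 -0.1331 0.0324
16 -0.027 -0.0695
15 -0.1314 -0.0704
```

```bash
cat >> h.py <<'E'
U0,V0,HC=-.003,-.028,.0098
def arc(th,dl=.007,U=None,tau=None):
    t=np.radians(th);tau=8-18*th/104 if tau is None else tau;a=np.radians(tau)
    p=min(.012*np.tan(t),.014*np.sin(t)) if th<60 else .014
    if th>90: p=.014-.014*min(1,(th-90)/8)*0
    c=np.array([(U0 if U is None else U)-p-.15*np.cos(t)+HC*np.sin(t),.15*np.sin(t)+HC*np.cos(t)])
    c=c-.011*np.array([np.cos(a),np.sin(a)])+dl*np.array([np.cos(t),-np.sin(t)])
    return (1,W(c[0],V0,c[1]),Rt(0,tau))
E
python3 - <<'E'
from h import *
plan([[arc(t) for t in(0,1.5,3.5,6,9)]])
E
```

```text
[[1, -0.0028, 0.002, 0.0021, 0.0, 0.0, -0.0], [1, -0.0033, 0.002, -0.0016, 0.0, 0.3, -0.0], [1, -0.0041, 0.002, -0.0066, 0.0, 0.7, -0.0], [1, -0.0054, 0.002, -0.0127, 0.0, 1.1, -0.0], [1, -0.0073, 0.002, -0.02, 0.0, 1.6, -0.0]]
```

Request:
carry_out(commands=[[1,-0.0028,0.002,0.0021,0.0,0.0,0.0],[1,-0.0033,0.002,-0.0016,0.0,0.3,0.0],[1,-0.0041,0.002,-0.0066,0.0,0.7,0.0],[1,-0.0054,0.002,-0.0127,0.0,1.1,0.0],[1,-0.0073,0.002,-0.02,0.0,1.6,0.0]])

```text
time_s: 6.92
position: [0.4713, -0.0571, 0.0284]
eef_rot: [[-0.994, 0.048, 0.099], [0.049, 0.999, 0.0], [-0.099, 0.005, -0.995]]
ft_force: [-10.0, 3.2, 0.4]
gripper_width: -0.002
finger_force: 5.0
```

```bash
python3 - <<'E'
from h import *
st();feet("side")
plan([[arc(t,.008) for t in(11,13.5,16.5,20,24)]])
E
```

```text
t 6.92 uvw [-161.6  -25.3   28.4] err mm [-5.9  3.  -2.4] rot 0.8 F [-10.    3.2   0.4] w -0.0 5.0 q [-29.  23.  43. 119. -26.  40. 117.]
21 0.0257 0.0844
18 -0.1276 0.0564
11 -0.0248 0.0396
15 -0.1263 -0.049
17 -0.0243 -0.0658
[[1, -0.0023, 0.0, -0.0045, 0.0, 0.3, -0.0], [1, -0.0041, 0.0, -0.0104, 0.0, 0.8, -0.0], [1, -0.0066, 0.0, -0.0173, 0.0, 1.3, -0.0], [1, -0.01, 0.0, -0.0251, 0.0, 1.9, -0.0], [1, -0.0144, 0.0, -0.0338, 0.0, 2.6, -0.0]]
```

Request:
carry_out(commands=[[1,-0.0023,0.0,-0.0045,0.0,0.3,0.0],[1,-0.0041,0.0,-0.0104,0.0,0.8,0.0],[1,-0.0066,0.0,-0.0173,0.0,1.3,0.0],[1,-0.01,0.0,-0.0251,0.0,1.9,0.0],[1,-0.0144,0.0,-0.0338,0.0,2.6,0.0]])

```text
time_s: 7.6
position: [0.4805, -0.0576, 0.0637]
eef_rot: [[-0.998, 0.049, 0.051], [0.049, 0.999, 0.003], [-0.051, 0.006, -0.999]]
ft_force: [-12.4, 4.3, 4.3]
gripper_width: -0.003
finger_force: 7.0
```

```bash
python3 - <<'E'
from h import *
st()
plan([[arc(t,.009) for t in(28,32,36,40,45)]])
E
```

```text
t 7.6 uvw [-152.4  -25.3   63.7] err mm [-7.3  3.1 -2.3] rot 1.0 F [-12.4   4.3   4.3] w -0.0 7.0 q [-31.  23.  45. 114. -22.  49. 113.]
[[1, -0.0053, 0.0, -0.0079, 0.0, 0.7, -0.0], [1, -0.0103, 0.0, -0.0159, 0.0, 1.4, -0.0], [1, -0.0161, 0.0, -0.0234, 0.0, 2.1, -0.0], [1, -0.0224, 0.0, -0.0305, 0.0, 2.8, -0.0], [1, -0.031, 0.0, -0.0386, 0.0, 3.6, -0.0]]
```

Request:
carry_out(commands=[[1,-0.0053,0.0,-0.0079,0.0,0.7,0.0],[1,-0.0103,0.0,-0.0159,0.0,1.4,0.0],[1,-0.0161,0.0,-0.0234,0.0,2.1,0.0],[1,-0.0224,0.0,-0.0305,0.0,2.8,0.0],[1,-0.031,0.0,-0.0386,0.0,3.6,0.0]])

```text
time_s: 8.22
position: [0.5047, -0.0588, 0.105]
eef_rot: [[-0.999, 0.05, -0.022], [0.05, 0.999, 0.01], [0.022, 0.009, -1.0]]
ft_force: [-25.6, 5.4, 20.5]
gripper_width: 0.003
finger_force: 16.0
```

```bash
python3 - <<'E'
from h import *
st()
plan([[arc(t,.009) for t in(49,53,57,61,65)]])
E
```

```text
t 8.22 uvw [-128.2  -25.3  105. ] err mm [-11.4   3.3  -1.6] rot 1.6 F [-25.6   5.4  20.5] w 0.0 16.0 q [-30.  25.  46. 104. -21.  61. 111.]
[[1, -0.007, 0.0, -0.0063, 0.0, 0.7, -0.0], [1, -0.0145, 0.0001, -0.0121, 0.0, 1.4, -0.0], [1, -0.0224, 0.0001, -0.0173, 0.0, 2.1, -0.0], [1, -0.029, 0.0001, -0.0218, 0.0, 2.8, -0.0], [1, -0.0381, 0.0001, -0.0258, 0.0, 3.5, -0.0]]
```

```bash
cat >> h.py <<'E'
_plan=plan
def plan(c):
    if os.path.exists("cmd.json"): open("bak.json","w").write(open("cmd.json").read())
    _plan(c)
def undo(): open("cmd.json","w").write(open("bak.json").read())
E
python3 - <<'E'
from h import *
p,R=cmd();q=[-0.0381, 0.0001, -0.0258, 0.0, 3.5, 0]
R=R@Ro.from_rotvec(q[3:],degrees=True).as_matrix().T;setcmd(p-R@np.array(q[:3]),R);st()
plan([[arc(t,d) for t,d in((47,.007),(50,.005),(54,.004),(59,.004),(64,.004))]])
E
```

```text
t 8.22 uvw [-128.2  -25.3  105. ] err mm [-11.4   3.3  -1.6] rot 1.6 F [-25.6   5.4  20.5] w 0.0 16.0 q [-30.  25.  46. 104. -21.  61. 111.]
[[1, -0.0021, 0.0, -0.0047, 0.0, 0.4, -0.0], [1, -0.0063, 0.0001, -0.0109, 0.0, 0.9, -0.0], [1, -0.0135, 0.0001, -0.0175, 0.0, 1.6, -0.0], [1, -0.024, 0.0001, -0.0239, 0.0, 2.5, -0.0], [1, -0.0336, 0.0001, -0.0294, 0.0, 3.3, -0.0]]
```

Request:
carry_out(commands=[[1,-0.0021,0.0,-0.0047,0.0,0.4,0.0],[1,-0.0063,0.0001,-0.0109,0.0,0.9,0.0],[1,-0.0135,0.0001,-0.0175,0.0,1.6,0.0],[1,-0.024,0.0001,-0.0239,0.0,2.5,0.0],[1,-0.0336,0.0001,-0.0294,0.0,3.3,0.0]])

```text
time_s: 8.85
position: [0.545, -0.061, 0.1401]
eef_rot: [[-0.997, 0.049, -0.064], [0.048, 0.999, 0.012], [0.065, 0.009, -0.998]]
ft_force: [-19.2, 5.0, 30.9]
gripper_width: 0.001
finger_force: 18.4
```

```bash
python3 - <<'E'
from h import *
st()
plan([[arc(t,d) for t,d in((68,.004),(73,.003),(78,.003),(83,.003),(88,.003))]])
E
```

```text
t 8.85 uvw [-87.8 -25.5 140.1] err mm [-4.5  2.7  4. ] rot 0.8 F [-19.2   5.   30.9] w 0.0 18.4 q [-27.  29.  45.  92. -21.  71. 110.]
[[1, -0.0094, -0.0, -0.0041, 0.0, 0.7, -0.0], [1, -0.0212, -0.0, -0.0093, 0.0, 1.6, -0.0], [1, -0.0336, -0.0, -0.0125, 0.0, 2.4, -0.0], [1, -0.0464, -0.0, -0.0147, 0.0, 3.3, -0.0], [1, -0.0592, -0.0, -0.0157, 0.0, 4.2, -0.0]]
```

```bash
python3 - <<'E'
from h import *
undo()
plan([[arc(t,d) for t,d in((67,.002),(71,.001),(76,.0005),(81,.0),(86,.0))]])
E
```

```text
[[1, -0.0062, -0.0, -0.0049, 0.0, 0.5, -0.0], [1, -0.0155, -0.0, -0.0096, 0.0, 1.2, -0.0], [1, -0.0279, -0.0, -0.0138, 0.0, 2.1, -0.0], [1, -0.0406, -0.0, -0.0169, 0.0, 3.0, -0.0], [1, -0.0537, -0.0, -0.0184, 0.0, 3.8, -0.0]]
```

Request:
carry_out(commands=[[1,-0.0062,0.0,-0.0049,0.0,0.5,0.0],[1,-0.0155,0.0,-0.0096,0.0,1.2,0.0],[1,-0.0279,0.0,-0.0138,0.0,2.1,0.0],[1,-0.0406,0.0,-0.0169,0.0,3.0,0.0],[1,-0.0537,0.0,-0.0184,0.0,3.8,0.0]])

```text
time_s: 9.48
position: [0.6111, -0.0641, 0.1619]
eef_rot: [[-0.994, 0.045, -0.101], [0.044, 0.999, 0.01], [0.102, 0.006, -0.995]]
ft_force: [-1.6, 5.3, 33.4]
gripper_width: -0.001
finger_force: 16.5
```

```bash
python3 - <<'E'
from h import *
st()
plan([[arc(t,d) for t,d in((90,.0),(94,.001),(98,.001),(102,.001),(106,.0))]])
E
```

```text
t 9.47 uvw [-21.7 -25.2 161.9] err mm [ 7.   2.4 10.2] rot 1.1 F [-1.6  5.3 33.4] w -0.0 16.5 q [-21.  37.  43.  76. -24.  82. 110.]
[[1, -0.0104, -0.0, -0.001, 0.0, 0.7, -0.0], [1, -0.021, -0.0, -0.0004, 0.0, 1.4, -0.0], [1, -0.0314, -0.0, 0.0, 0.0, 2.1, -0.0], [1, -0.0417, -0.0, 0.0011, 0.0, 2.8, -0.0], [1, -0.0521, -0.0, 0.002, 0.0, 3.5, -0.0]]
```

```bash
python3 - <<'E'
from h import *
undo();st();a=snap("scene","s3");b=snap("side","d3")
A=cv2.resize(a[120:270,230:350],None,fx=3.3,fy=3.3);B=cv2.resize(b[120:270,240:360],None,fx=3.3,fy=3.3)
cv2.imwrite("pics/c3.png",np.hstack([A,B])[:,:,::-1])
E
```

```text
t 9.47 uvw [-21.7 -25.2 161.9] err mm [ 7.   2.4 10.2] rot 1.1 F [-1.6  5.3 33.4] w -0.0 16.5 q [-21.  37.  43.  76. -24.  82. 110.]
```

View pics/c3.png

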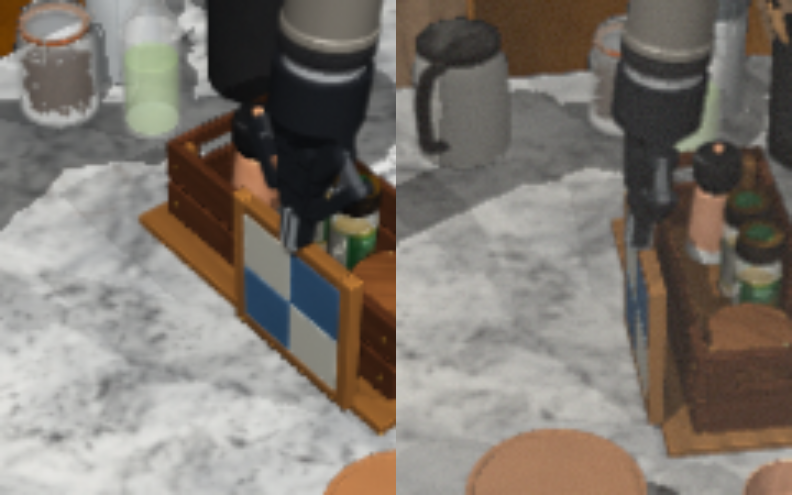

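The picture shows the trivet nearly upright at the board, scene (295,205), with its tiles facing the robot and the fingertips on its top edge. I'll press more lightly and carry it past vertical.

```bash
python3 - <<'E'
from h import *
plan([[(1,W(u,V0,w),Rt(0,t)) for u,w,t in((-.024,.156,-7),(-.015,.158,-8),(-.005,.157,-9),(.005,.155,-10),(.014,.153,-10))]])
E
```

```text
[[1, -0.004, -0.0, -0.0049, 0.0, 0.1, -0.0], [1, -0.0127, -0.0, -0.0079, 0.0, 1.1, -0.0], [1, -0.0228, -0.0, -0.0081, 0.0, 2.1, -0.0], [1, -0.033, -0.0, -0.0073, 0.0, 3.1, -0.0], [1, -0.0421, -0.0, -0.0064, 0.0, 3.1, -0.0]]
```

Request:
carry_out(commands=[[1,-0.004,0.0,-0.0049,0.0,0.1,0.0],[1,-0.0127,0.0,-0.0079,0.0,1.1,0.0],[1,-0.0228,0.0,-0.0081,0.0,2.1,0.0],[1,-0.033,0.0,-0.0073,0.0,3.1,0.0],[1,-0.0421,0.0,-0.0064,0.0,3.1,0.0]])

```text
time_s: 10.2
position: [0.6547, -0.0664, 0.1603]
eef_rot: [[-0.987, 0.044, -0.152], [0.043, 0.999, 0.01], [0.152, 0.003, -0.988]]
ft_force: [3.7, 2.4, 19.6]
gripper_width: -0.001
finger_force: 10.1
```

```bash
python3 - <<'E'
from h import *
st();a=snap("scene","s4");b=snap("side","d4")
A=cv2.resize(a[120:270,230:350],None,fx=3.3,fy=3.3);B=cv2.resize(b[120:270,240:360],None,fx=3.3,fy=3.3)
cv2.imwrite("pics/c4.png",np.hstack([A,B])[:,:,::-1])
E
```

```text
t 10.2 uvw [ 22.  -25.3 160.3] err mm [8.2 2.3 7.3] rot 1.3 F [ 3.7  2.4 19.6] w -0.0 10.1 q [-16.  45.  42.  64. -26.  89. 108.]
```

View pics/c4.png

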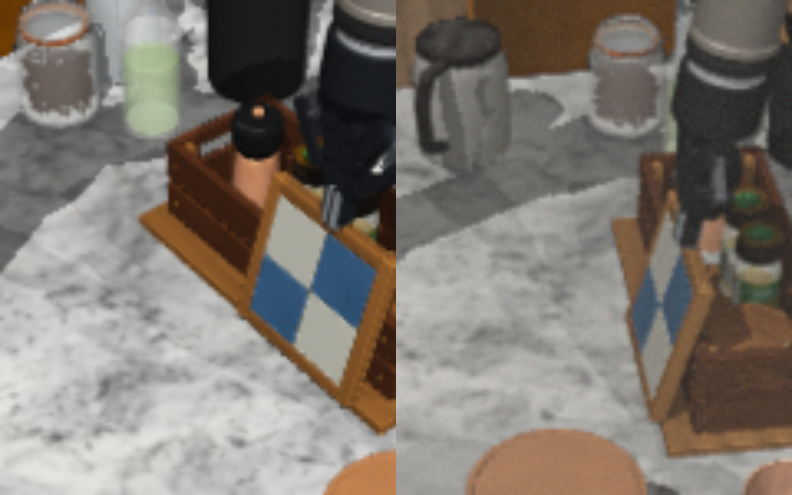

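The trivet now leans back against the crate, scene (320,200), tiles towards the robot. I'll lift off along the tool axis.

Request:
carry_out(commands=[[1,0,0,-0.01,0,0,0],[1,0,0,-0.03,0,0,0],[1,0,0,-0.06,0,0,0],[1,0,0,-0.08,0,0,0],[1,0,0,-0.08,0,0,0]])

```text
time_s: 10.92
position: [0.662, -0.0697, 0.233]
eef_rot: [[-0.985, 0.049, -0.167], [0.048, 0.999, 0.008], [0.168, -0.0, -0.986]]
ft_force: [-0.1, 0.5, -0.1]
gripper_width: -0.004
finger_force: 0.0
```

```bash
python3 - <<'E'
from h import *
p,R=cmd();setcmd(p+R@np.array([0,0,-.08]),R);st();a=snap("scene","s5");b=snap("side","d5")
A=cv2.resize(a[160:260,280:380],None,fx=4,fy=4,interpolation=cv2.INTER_CUBIC);B=cv2.resize(b[160:260,280:380],None,fx=4,fy=4,interpolation=cv2.INTER_CUBIC)
cv2.imwrite("pics/c5.png",np.hstack([A,B])[:,:,::-1])
E
```

```text
t 10.93 uvw [ 29.5 -28.3 233. ] err mm [ 1.7 -0.4  1.2] rot 0.3 F [-0.1  0.5 -0.1] w -0.0 0.0 q [-14.  45.  42.  53. -26. 100. 106.]
```

View pics/c5.png

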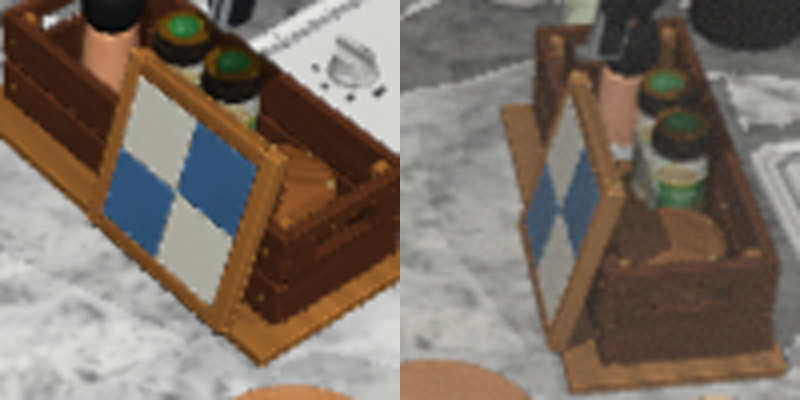

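Both views show the trivet leaning by itself, tile corners in the scene view at about (314,172), (348,197), (304,215) and (334,242). I'll triangulate these and plan the grasp.

```bash
python3 - <<'E'
from h import *
P=[]
for u,v in(((313.8,172.5),(324.5,178)),((348,197.5),(331.3,207.5)),((303.8,215),(310.5,215)),((333.8,242.5),(317.5,247))):
    p,e=tri(ray("scene",u),ray("side",v));d=p-O;P.append(np.array([d@CX,d@CY,d[2]]));print((P[-1]*1e3).round(1),np.round(e,4))
P=np.array(P);t=P[:2].mean(0);b=P[2:].mean(0);print("top",t.round(4),"bot",b.round(4),"lean",np.degrees(np.arctan2((t-b)[0],(t-b)[2])))
e=P[0]-P[1];print("yaw of edge",np.degrees(np.arctan2(e[0],e[1])))
E
```

```text
[ 30.6  59.8 154.2] [0.0006 0.0006]
[ 24.8 -86.8 161.4] [0.0035 0.0035]
[-11.6  48.3  21.9] [0.0028 0.0028]
[ -9.9 -84.8  11.1] [0. 0.]
top [ 0.0277 -0.0135  0.1578] bot [-0.0107 -0.0183  0.0165] lean 15.21964746722592
yaw of edge 2.27336972492295
```

```bash
python3 - <<'E'
from h import *
s=np.array([np.sin(np.radians(15)),np.cos(np.radians(15))]);top=np.array([.0345,.156])
f=lambda d:(.35,W((top+d*s)[0],-.0155,(top+d*s)[1]),Rt(-90,-15))
p,R=cmd();t=f(.08)
Rh=R@Ro.from_rotvec(Ro.from_matrix(R.T@t[2]).as_rotvec()*.5).as_matrix()
plan([[(.35,t[1],Rh)]*5,[t]*5,[f(.05)]*2+[f(.03),f(.03),f(.03)]])
E
```

```text
[[0.35, -0.0267, 0.0125, -0.0062, 2.0, 2.0, 45.0], [0.35, -0.0267, 0.0125, -0.0062, 2.0, 2.0, 45.0], [0.35, -0.0267, 0.0125, -0.0062, 2.0, 2.0, 45.0], [0.35, -0.0267, 0.0125, -0.0062, 2.0, 2.0, 45.0], [0.35, -0.0267, 0.0125, -0.0062, 2.0, 2.0, 45.0]]
[[0.35, -0.0, 0.0, -0.0, 2.0, 2.0, 44.9], [0.35, -0.0, 0.0, -0.0, 2.0, 2.0, 44.9], [0.35, -0.0, 0.0, -0.0, 2.0, 2.0, 44.9], [0.35, -0.0, 0.0, -0.0, 2.0, 2.0, 44.9], [0.35, -0.0, 0.0, -0.0, 2.0, 2.0, 44.9]]
[[0.35, 0.0, 0.0001, 0.03, -0.0, -0.0, 0.0], [0.35, 0.0, 0.0001, 0.03, -0.0, -0.0, 0.0], [0.35, 0.0, 0.0001, 0.05, -0.0, -0.0, 0.0], [0.35, 0.0, 0.0001, 0.05, -0.0, -0.0, 0.0], [0.35, 0.0, 0.0001, 0.05, -0.0, -0.0, 0.0]]
```

Request:
carry_out(commands=[[0.35,-0.0267,0.0125,-0.0062,2.0,2.0,45.0],[0.35,-0.0267,0.0125,-0.0062,2.0,2.0,45.0],[0.35,-0.0267,0.0125,-0.0062,2.0,2.0,45.0],[0.35,-0.0267,0.0125,-0.0062,2.0,2.0,45.0],[0.35,-0.0267,0.0125,-0.0062,2.0,2.0,45.0]])

```text
time_s: 11.65
position: [0.6877, -0.0579, 0.2309]
eef_rot: [[-0.656, 0.722, -0.22], [0.741, 0.671, -0.006], [0.143, -0.167, -0.975]]
ft_force: [0.3, 0.1, -0.4]
gripper_width: 0.649
finger_force: 0.0
```

Request:
carry_out(commands=[[0.35,0,0,0,2.0,2.0,44.9],[0.35,0,0,0,2.0,2.0,44.9],[0.35,0,0,0,2.0,2.0,44.9],[0.35,0,0,0,2.0,2.0,44.9],[0.35,0,0,0,2.0,2.0,44.9]])

```text
time_s: 12.28
position: [0.6877, -0.0584, 0.2319]
eef_rot: [[0.049, 0.964, -0.261], [0.999, -0.047, 0.014], [0.002, -0.261, -0.965]]
ft_force: [0.1, -0.4, 0.1]
gripper_width: 0.652
finger_force: 0.0
```

Request:
carry_out(commands=[[0.35,0,0,0.03,0,0,0],[0.35,0,0,0.03,0,0,0],[0.35,0,0,0.05,0,0,0],[0.35,0,0,0.05,0,0,0]])

```text
time_s: 12.78
position: [0.6747, -0.0566, 0.1843]
eef_rot: [[0.048, 0.964, -0.261], [0.999, -0.046, 0.015], [0.002, -0.261, -0.965]]
ft_force: [0.7, 0.6, -0.6]
gripper_width: 0.65
finger_force: 0.0
```

```bash
python3 - <<'E'
from h import *
st();a=snap("scene","s6");b=snap("side","d6")
A=cv2.resize(a[130:230,270:370],None,fx=4,fy=4,interpolation=cv2.INTER_CUBIC);B=cv2.resize(b[130:230,280:380],None,fx=4,fy=4,interpolation=cv2.INTER_CUBIC)
cv2.imwrite("pics/c6.png",np.hstack([A,B])[:,:,::-1])
E
```

```text
t 12.78 uvw [ 41.5 -14.5 184.3] err mm [-0.8  1.  -0.7] rot 0.2 F [ 0.7  0.6 -0.6] w 0.65 0.0 q [-15.  56.  55.  46. -37. 107.  19.]
```

View pics/c6.png

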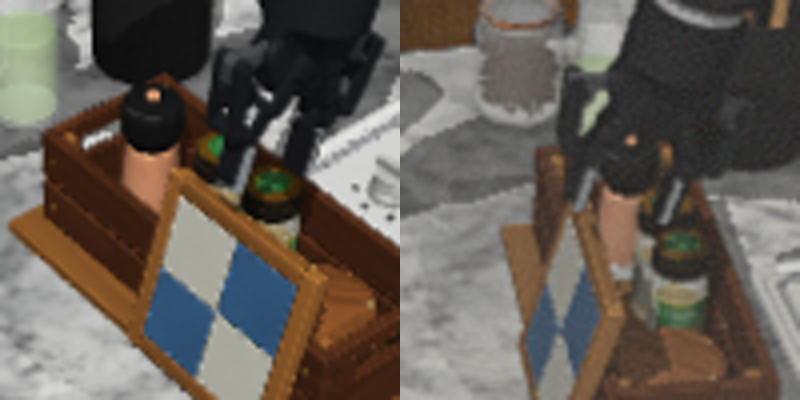

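```bash
python3 - <<'E'
from h import *
o=r.get_obs();p=np.array(o["position"]);R=np.array(o["eef_rot"])
for n,ox in(("scene",(270,130)),("side",(280,130))):
    for nm,q in(("tip-",p-R[:,1]*.0276-R[:,2]*.004),("tip+",p+R[:,1]*.0276-R[:,2]*.004),("topmid",W(.0345,-.0155,.156)),("topTile",W(.0277,-.0155,.1578)),("tl",W(.0277,.06,.1578)),("tr",W(.0277,-.09,.1578))):
        print(n,nm,((proj(n,q)-ox)*4).round(0))
E
```

```text
scene tip- [233. 184.]
scene tip+ [291. 169.]
scene topmid [250. 220.]
scene topTile [243. 222.]
scene tl [172. 167.]
scene tr [318. 280.]
side tip- [179. 205.]
side tip+ [252. 216.]
side topmid [202. 250.]
side topTile [192. 248.]
side tl [174. 189.]
side tr [212. 312.]
```

The picture shows the two fingers straddling the trivet's top edge, side-crop tips at (185,200) and (265,218) with the edge centre at about (200,250) between them. Now I'll descend and grip.

Request:
carry_out(commands=[[0.35,0,-0.002,0.02,0,0,0],[0.35,0,-0.002,0.04,0,0,0],[0.35,0,-0.002,0.052,0,0,0],[0.35,0,-0.002,0.06,0,0,0],[0.35,0,-0.002,0.06,0,0,0]])

```text
time_s: 13.5
position: [0.6573, -0.0564, 0.1271]
eef_rot: [[0.05, 0.964, -0.26], [0.999, -0.048, 0.014], [0.001, -0.261, -0.965]]
ft_force: [-1.0, 0.4, 0.7]
gripper_width: 0.649
finger_force: 0.0
```

Request:
carry_out(commands=[[0.6,0,0,0,0,0,0],[1,0,0,0,0,0,0],[1,0,0,0,0,0,0],[1,0,0,0,0,0,0],[1,0,0,0,0,0,0]])

```text
time_s: 14.12
position: [0.6564, -0.0566, 0.1273]
eef_rot: [[0.051, 0.964, -0.262], [0.999, -0.049, 0.014], [0.001, -0.262, -0.965]]
ft_force: [-4.4, -0.1, 1.9]
gripper_width: 0.153
finger_force: 59.9
```

```bash
python3 - <<'E'
from h import *
p,R=cmd();setcmd(p+R@np.array([0,-.002,.06]),R);st()
E
```

```text
t 14.12 uvw [ 23.2 -15.5 127.3] err mm [-1.6  0.1 -0.2] rot 0.2 F [-4.4 -0.1  1.9] w 0.15 59.9 q [-19.  56.  55.  57. -37.  99.  22.]
```

```bash
python3 - <<'E'
from h import *
g=lambda u,w,t:(1,W(u,-.0155,w),Rt(-90,t))
plan([[g(.02,.14,-15),g(.01,.158,-15),g(-.01,.165,-15),g(-.05,.168,-15),g(-.10,.168,-20)],[g(-.13,.165,-25),g(-.16,.16,-30),g(-.18,.15,-35),g(-.19,.14,-40),g(-.19,.14,-40)]])
E
```

```text
[[1, -0.0, -0.0078, -0.0108, -0.0, -0.0, 0.0], [1, 0.0, -0.0222, -0.0256, -0.0, -0.0, 0.0], [1, 0.0, -0.0433, -0.0271, -0.0, -0.0, 0.0], [1, 0.0, -0.0827, -0.0197, -0.0, -0.0, 0.0], [1, 0.0, -0.131, -0.0067, 5.0, -0.0, 0.0]]
[[1, 0.0001, -0.0272, 0.0131, 5.0, -0.0, 0.0], [1, 0.0001, -0.0536, 0.0281, 10.0, -0.0, 0.0], [1, 0.0001, -0.069, 0.0444, 15.0, -0.0, 0.0], [1, 0.0001, -0.0749, 0.0572, 20.0, -0.0, 0.0], [1, 0.0001, -0.0749, 0.0572, 20.0, -0.0, 0.0]]
```

Request:
carry_out(commands=[[1,0,-0.0078,-0.0108,0,0,0],[1,0,-0.0222,-0.0256,0,0,0],[1,0,-0.0433,-0.0271,0,0,0],[1,0,-0.0827,-0.0197,0,0,0],[1,0,-0.131,-0.0067,5,0,0]])

```text
time_s: 14.75
position: [0.5315, -0.0505, 0.1702]
eef_rot: [[0.05, 0.939, -0.34], [0.999, -0.046, 0.019], [0.002, -0.341, -0.94]]
ft_force: [0.1, 0.2, -2.7]
gripper_width: 0.154
finger_force: 59.7
```

Request:
carry_out(commands=[[1,0.0001,-0.0272,0.0131,5.0,0,0],[1,0.0001,-0.0536,0.0281,10.0,0,0],[1,0.0001,-0.069,0.0444,15.0,0,0],[1,0.0001,-0.0749,0.0572,20.0,0,0],[1,0.0001,-0.0749,0.0572,20.0,0,0]])

```text
time_s: 15.38
position: [0.4431, -0.0452, 0.1389]
eef_rot: [[0.049, 0.764, -0.643], [0.999, -0.036, 0.033], [0.002, -0.644, -0.765]]
ft_force: [0.1, -0.2, -2.9]
gripper_width: 0.157
finger_force: 59.6
```

```bash
python3 - <<'E'
from h import *
st()
g=lambda u,w,t:(1,W(u,-.0155,w),Rt(-90,t))
plan([[g(-.193,.13,-43),g(-.197,.12,-46),g(-.2,.11,-50),g(-.2,.1,-50),g(-.2,.1,-50)]])
E
```

```text
t 15.38 uvw [-190.4  -14.8  138.9] err mm [-0.4  0.7 -1.1] rot 0.1 F [ 0.1 -0.2 -2.9] w 0.16 59.6 q [-27.  52.  56.  78. -24. 108.  29.]
[[1, -0.0, 0.0041, 0.0096, 3.0, -0.0, 0.0], [1, -0.0, 0.0075, 0.0198, 6.0, -0.0, 0.0], [1, -0.0, 0.0116, 0.0294, 10.0, -0.0, 0.0], [1, -0.0, 0.018, 0.0371, 10.0, -0.0, 0.0], [1, -0.0, 0.018, 0.0371, 10.0, -0.0, 0.0]]
```

Request:
carry_out(commands=[[1,0,0.0041,0.0096,3.0,0,0],[1,0,0.0075,0.0198,6.0,0,0],[1,0,0.0116,0.0294,10.0,0,0],[1,0,0.018,0.0371,10.0,0,0],[1,0,0.018,0.0371,10.0,0,0]])

```text
time_s: 16.0
position: [0.433, -0.0451, 0.1001]
eef_rot: [[0.05, 0.643, -0.765], [0.999, -0.031, 0.039], [0.001, -0.766, -0.643]]
ft_force: [0.1, 1.3, -3.5]
gripper_width: 0.156
finger_force: 59.7
```

```bash
python3 - <<'E'
from h import *
st()
g=lambda u,w,t:(1,W(u,-.0155,w),Rt(-90,t))
plan([[g(-.2,.093,-52),g(-.2,.088,-54),g(-.198,.083,-56),g(-.196,.078,-58),g(-.196,.078,-58)]])
E
```

```text
t 16.0 uvw [-200.5  -15.3  100.1] err mm [-0.4  0.2  0.1] rot 0.1 F [ 0.1  1.3 -3.5] w 0.16 59.7 q [-23.  60.  52.  74. -23. 113.  29.]
[[1, -0.0001, 0.0054, 0.0044, 2.0, -0.0, 0.0], [1, -0.0001, 0.0092, 0.0077, 4.0, -0.0, 0.0], [1, -0.0001, 0.0143, 0.0093, 6.0, 0.0, 0.0], [1, -0.0001, 0.0195, 0.011, 8.0, 0.0, 0.0], [1, -0.0001, 0.0195, 0.011, 8.0, 0.0, 0.0]]
```

```bash
python3 - <<'E'
from h import *
undo()
g=lambda u,w,t:(1,W(u,-.0155,w),Rt(-90,t))
plan([[g(-.205,.095,-51),g(-.208,.09,-52),g(-.21,.085,-53),g(-.21,.081,-53),g(-.21,.079,-53)]])
E
```

```text
[[1, -0.0, 0.0006, 0.007, 1.0, -0.0, 0.0], [1, -0.0, 0.0026, 0.0125, 2.0, -0.0, 0.0], [1, -0.0001, 0.0051, 0.0172, 3.0, -0.0, 0.0], [1, -0.0001, 0.0082, 0.0198, 3.0, -0.0, 0.0], [1, -0.0001, 0.0097, 0.0211, 3.0, -0.0, 0.0]]
```

Request:
carry_out(commands=[[1,0,0.0006,0.007,1.0,0,0],[1,0,0.0026,0.0125,2.0,0,0],[1,-0.0001,0.0051,0.0172,3.0,0,0],[1,-0.0001,0.0082,0.0198,3.0,0,0],[1,-0.0001,0.0097,0.0211,3.0,0,0]])

```text
time_s: 16.62
position: [0.4226, -0.0447, 0.0784]
eef_rot: [[0.05, 0.599, -0.799], [0.999, -0.029, 0.04], [0.001, -0.8, -0.6]]
ft_force: [-0.2, -0.2, -1.9]
gripper_width: 0.153
finger_force: 59.8
```

```bash
python3 - <<'E'
from h import *
st()
E
```

```text
t 16.62 uvw [-210.8  -15.4   78.4] err mm [-0.8  0.2 -0.6] rot 0.1 F [-0.2 -0.2 -1.9] w 0.15 59.8 q [-22.  62.  50.  74. -23. 113.  29.]
```

Request:
carry_out(commands=[[0.8,0,0,0.001,0,0,0],[0.65,0,0,0.001,0,0,0],[0.5,0,0,0.001,0,0,0],[0.35,0,0,0.001,0,0,0],[0.2,0,0,0.001,0,0,0]])

```text
time_s: 17.25
position: [0.4219, -0.0446, 0.0782]
eef_rot: [[0.05, 0.6, -0.799], [0.999, -0.029, 0.041], [0.001, -0.8, -0.6]]
ft_force: [0.3, -1.0, -0.8]
gripper_width: 0.8
finger_force: 0.5
```

```bash
python3 - <<'E'
from h import *
p,R=cmd();setcmd(p+R@np.array([0,0,.001]),R);st()
a=snap("scene","s7");b=snap("side","d7")
A=cv2.resize(a[160:290,200:330],None,fx=3,fy=3,interpolation=cv2.INTER_CUBIC);B=cv2.resize(b[150:280,200:330],None,fx=3,fy=3,interpolation=cv2.INTER_CUBIC)
cv2.imwrite("pics/c7.png",np.hstack([A,B])[:,:,::-1])
g=lambda u,w,j=0:(j,W(u,-.0155,w),Rt(-90,-53))
plan([[g(-.21,.073,.1),g(-.21,.066),g(-.21,.059),g(-.21,.052),g(-.21,.046)]])
E
```

```text
t 17.25 uvw [-211.6  -15.3   78.2] err mm [-0.8  0.3 -0.2] rot 0.1 F [ 0.3 -1.  -0.8] w 0.8 0.5 q [-22.  62.  50.  74. -23. 112.  29.]
[[0.1, 0.0, 0.0048, 0.0026, -0.0, 0.0, 0.0], [0, 0.0, 0.0104, 0.0068, -0.0, 0.0, 0.0], [0, 0.0, 0.016, 0.011, -0.0, 0.0, 0.0], [0, 0.0, 0.0216, 0.0152, -0.0, 0.0, 0.0], [0, 0.0, 0.0264, 0.0188, -0.0, 0.0, 0.0]]
```

View pics/c7.png

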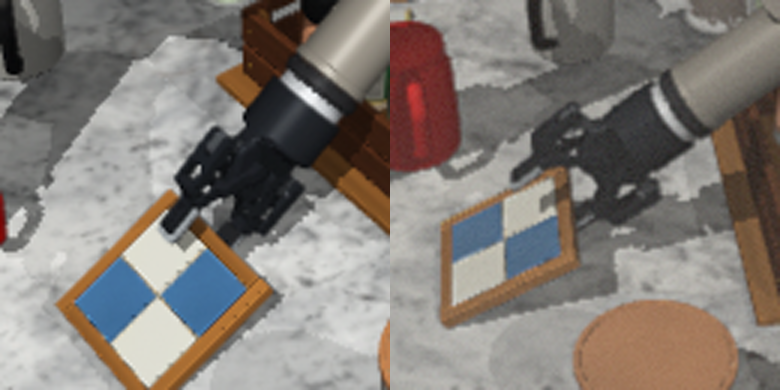

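The picture shows the trivet, tiles up, resting on the lower fingertip with its near edge on the worktop, scene crop (160,290). I'll keep lowering it.

Request:
carry_out(commands=[[0.1,0.0,0.0048,0.0026,0,0,0],[0,0.0,0.0104,0.0068,0,0,0],[0,0.0,0.016,0.011,0,0,0],[0,0.0,0.0216,0.0152,0,0,0],[0,0.0,0.0264,0.0188,0,0,0]])

```text
time_s: 17.98
position: [0.4227, -0.0446, 0.0451]
eef_rot: [[0.05, 0.6, -0.799], [0.999, -0.029, 0.04], [0.001, -0.8, -0.6]]
ft_force: [0.7, 0.0, 0.3]
gripper_width: 0.999
finger_force: 0.6
```

```bash
python3 - <<'E'
from h import *
st()
g=lambda u,w,j=0:(j,W(u,-.0155,w),Rt(-90,-53))
plan([[g(-.21,.043),g(-.21,.041),g(-.20,.041),g(-.188,.041),g(-.174,.041)],[g(-.16,.042),g(-.14,.05),g(-.12,.07),g(-.10,.10),g(-.10,.13)]])
E
```

```text
t 17.98 uvw [-210.8  -15.3   45.1] err mm [-0.9  0.3 -0.9] rot 0.1 F [0.7 0.  0.3] w 1.0 0.6 q [-22.  65.  49.  75. -25. 110.  29.]
[[0, 0.0, 0.0024, 0.0018, -0.0, 0.0, 0.0], [0, 0.0, 0.004, 0.003, -0.0, 0.0, 0.0], [0, 0.0, 0.01, -0.0049, -0.0, 0.0, 0.0], [0, 0.0, 0.0172, -0.0145, -0.0, 0.0, 0.0], [0, 0.0, 0.0256, -0.0257, -0.0, 0.0, 0.0]]
[[0, 0.0, 0.0076, -0.0118, -0.0, 0.0, 0.0], [0, 0.0, 0.0133, -0.0326, -0.0, 0.0, 0.0], [0, 0.0, 0.0093, -0.0606, -0.0, 0.0, 0.0], [0, 0.0, -0.0027, -0.0946, -0.0, 0.0, 0.0], [0, 0.0, -0.0266, -0.1127, -0.0, 0.0, 0.0]]
```

```bash
python3 - <<'E'
from h import *
undo()
g=lambda u,w,j=0:(j,W(u,-.0155,w),Rt(-90,-53))
plan([[g(-.21,.043),g(-.21,.041),g(-.20,.041),g(-.188,.041),g(-.172,.041)],[g(-.168,.05),g(-.165,.08),g(-.16,.13),(0,W(-.16,-.0155,.18),Rt(-90,-42)),(0,W(-.16,-.0155,.22),Rt(-90,-32))]])
E
```

```text
[[0, 0.0, 0.0024, 0.0018, -0.0, 0.0, 0.0], [0, 0.0, 0.004, 0.003, -0.0, 0.0, 0.0], [0, 0.0, 0.01, -0.0049, -0.0, 0.0, 0.0], [0, 0.0, 0.0172, -0.0145, -0.0, 0.0, 0.0], [0, 0.0, 0.0268, -0.0273, -0.0, 0.0, 0.0]]
[[0, 0.0, -0.0048, -0.0086, -0.0, 0.0, 0.0], [0, 0.0, -0.0269, -0.0291, -0.0, 0.0, 0.0], [0, 0.0001, -0.0639, -0.0631, -0.0, 0.0, 0.0], [0, 0.0001, -0.1039, -0.0932, -11.0, -0.0, 0.0], [0, 0.0001, -0.1358, -0.1172, -21.0, -0.0, 0.0]]
```

Request:
carry_out(commands=[[0,0.0,0.0024,0.0018,0,0,0],[0,0.0,0.004,0.003,0,0,0],[0,0.0,0.01,-0.0049,0,0,0],[0,0.0,0.0172,-0.0145,0,0,0],[0,0.0,0.0268,-0.0273,0,0,0]])

```text
time_s: 18.6
position: [0.4604, -0.0465, 0.0412]
eef_rot: [[0.051, 0.598, -0.8], [0.999, -0.03, 0.041], [0.0, -0.801, -0.599]]
ft_force: [1.2, 0.2, -0.7]
gripper_width: 1.0
finger_force: 0.0
```

Request:
carry_out(commands=[[0,0.0,-0.0048,-0.0086,0,0,0],[0,0.0,-0.0269,-0.0291,0,0,0],[0,0.0001,-0.0639,-0.0631,0,0,0],[0,0.0001,-0.1039,-0.0932,-11.0,0,0],[0,0.0001,-0.1358,-0.1172,-21.0,0,0]])

```text
time_s: 19.23
position: [0.4724, -0.0468, 0.2176]
eef_rot: [[0.048, 0.836, -0.547], [0.999, -0.039, 0.028], [0.002, -0.548, -0.837]]
ft_force: [1.6, 0.6, 1.5]
gripper_width: 1.006
finger_force: 0.0
```

```bash
python3 - <<'E'
from h import *
st()
for n in("scene","side"):
    a=snap(n,n+"8");hs=cv2.cvtColor(a,cv2.COLOR_RGB2HSV)
    m=((hs[...,0]>100)&(hs[...,0]<125)&(hs[...,1]>90)).astype(np.uint8);m[:190]=0;m[:,:215]=0;m[300:]=0
    N,L,S,C=cv2.connectedComponentsWithStats(m);
    k=[i for i in range(1,N) if S[i,4]>60];print(n,[(C[i].round(1).tolist(),int(S[i,4])) for i in k])
    if len(k)==2: print(plane(n,(C[k[0]]+C[k[1]])/2,.019).round(4), [plane(n,C[i],.019).round(3) for i in k])
# jug: dark lid + handle masks
for n,(x,y,w,h) in(("scene",(178,122,55,80)),("side",(238,112,45,75))):
    a=cv2.cvtColor(cv2.imread(f"pics/{n}8.png"),cv2.COLOR_BGR2HSV)[y:y+h,x:x+w]
    print(n);
    m=(a[...,2]<75)&(a[...,1]<110)
    for row in m[::3]: print(''.join('#' if v else '.' for v in row))
E
```

```text
t 19.23 uvw [-161.   -15.   217.6] err mm [-1.   0.6 -2.4] rot 1.2 F [1.6 0.6 1.5] w 1.01 0.0 q [-13.  37.  29.  72. -11. 108.  13.]
scene [([239.2, 262.2], 358), ([270.8, 265.3], 365)]
[ 0.3987 -0.0457  0.019 ] [array([ 0.369, -0.014,  0.019]), array([ 0.428, -0.077,  0.019])]
side [([229.4, 230.3], 164), ([250.6, 242.1], 167)]
[ 0.3984 -0.0463  0.019 ] [array([ 0.369, -0.014,  0.019]), array([ 0.427, -0.078,  0.019])]
scene
.......................................................
.......................................................
.......................................................
.......................................................
.......................................................
...............#################.......................
..........##########################...................
........#############################..................
........##############################.................
........############################...................
...........######################......................
....................######............................
[... 1296 characters left out ...]
##########
..........############........###############
.........###########....#####################
........#####################################
........#####.###############################
........####..###########.##.....############
.........#######........................#####
.........#####...............................
.........###....##...........................
..............#..............................
............................................#
..........................................###
........................................####.
........................................##...
.............................................
.............................................
```

```bash
python3 - <<'E'
from h import *
p,e=tri(ray("scene",(199.5,155)),ray("side",(247,143)));print("handle top outer",p.round(3),np.round(e,4))
p,e=tri(ray("scene",(204.5,183)),ray("side",(250,165)));print("handle low",p.round(3),np.round(e,4))
K,R,t=cal("wrist");o=r.get_obs();T=np.array(o["eef_rot"]);print("cam in tool",T.T@(-R.T@t-np.array(o["position"])),"axes",T.T@R.T, K[0,0])
# wrist view target: vertical tool above jug
g=(.3,np.array([.47,.30,.33]),Rt(-60,0));h=(.3,np.array([.44,.12,.33]),Rt(-75,-10))
plan([[h]*5,[g]*5])
E
```

```text
handle top outer [0.464 0.305 0.142] [0.0089 0.0089]
handle low [0.466 0.304 0.042] [0.0001 0.0001]
cam in tool [ 0.08636373 -0.00038753 -0.1425483 ] axes [[-3.79259090e-04 -9.44322175e-01 -3.29022015e-01]
 [ 9.99999778e-01 -5.38568669e-04  3.93053734e-04]
 [-5.48370306e-04 -3.29021793e-01  9.44322169e-01]] 317.33632871058427
[[0.3, 0.1656, -0.0938, -0.071, -21.9, -2.9, -14.8], [0.3, 0.1656, -0.0938, -0.071, -21.9, -2.9, -14.8], [0.3, 0.1656, -0.0938, -0.071, -21.9, -2.9, -14.8], [0.3, 0.1656, -0.0938, -0.071, -21.9, -2.9, -14.8], [0.3, 0.1656, -0.0938, -0.071, -21.9, -2.9, -14.8]]
[[0.3, 0.1697, 0.0668, -0.0036, -9.3, -3.8, -14.9], [0.3, 0.1697, 0.0668, -0.0036, -9.3, -3.8, -14.9], [0.3, 0.1697, 0.0668, -0.0036, -9.3, -3.8, -14.9], [0.3, 0.1697, 0.0668, -0.0036, -9.3, -3.8, -14.9], [0.3, 0.1697, 0.0668, -0.0036, -9.3, -3.8, -14.9]]
```

Request:
carry_out(commands=[[0.3,0.1656,-0.0938,-0.071,-21.9,-2.9,-14.8],[0.3,0.1656,-0.0938,-0.071,-21.9,-2.9,-14.8],[0.3,0.1656,-0.0938,-0.071,-21.9,-2.9,-14.8],[0.3,0.1656,-0.0938,-0.071,-21.9,-2.9,-14.8],[0.3,0.1656,-0.0938,-0.071,-21.9,-2.9,-14.8]])

```text
time_s: 19.95
position: [0.441, 0.1198, 0.3289]
eef_rot: [[-0.206, 0.959, -0.194], [0.977, 0.212, 0.01], [0.05, -0.188, -0.981]]
ft_force: [-0.6, -0.2, -0.8]
gripper_width: 0.702
finger_force: 0.0
```

Request:
carry_out(commands=[[0.3,0.1697,0.0668,-0.0036,-9.3,-3.8,-14.9],[0.3,0.1697,0.0668,-0.0036,-9.3,-3.8,-14.9],[0.3,0.1697,0.0668,-0.0036,-9.3,-3.8,-14.9],[0.3,0.1697,0.0668,-0.0036,-9.3,-3.8,-14.9],[0.3,0.1697,0.0668,-0.0036,-9.3,-3.8,-14.9]])

```text
time_s: 20.58
position: [0.4727, 0.2966, 0.3261]
eef_rot: [[-0.45, 0.893, -0.023], [0.893, 0.45, -0.003], [0.008, -0.022, -1.0]]
ft_force: [-0.9, -1.5, 0.1]
gripper_width: 0.702
finger_force: 0.0
```

```bash
python3 - <<'E'
from h import *
st()
c=cal("wrist");a=snap("wrist","w9");np.savez("w9.npz",K=c[0],R=c[1],t=c[2])
for p in((.511,.375,.147),(.465,.304,.137)): print(proj("wrist",p,c))
E
```

```text
t 20.57 uvw [-178.1  328.   326.1] err mm [ 2.8 -3.4 -3.9] rot 1.4 F [-0.9 -1.5  0.1] w 0.7 0.0 q [-45.  18.  17.  73.  -6.  90.  -2.]
[354.73704353 135.64389523]
[281.21984442 175.32222511]
```

View pics/w9.png

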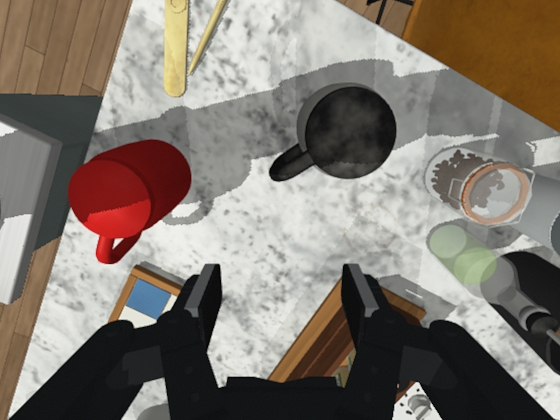

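The wrist view shows the jug lid as a circle centred at about (350,132), with the handle bar running out to (272,175). The red jug at (130,195) is the decoy. Next I'll measure these precisely.

```bash
python3 - <<'E'
from h import *
z=np.load("w9.npz");c=(z["K"],z["R"],z["t"]);a=cv2.imread("pics/w9.png")
m=(a.max(2)<95).astype(np.uint8);m[:, :255]=0;m[:,410:]=0;m[200:]=0;m[:70]=0
N,L,S,C=cv2.connectedComponentsWithStats(cv2.morphologyEx(m,cv2.MORPH_OPEN,np.ones((3,3))));k=1+np.argmax(S[1:,4]);m=(L==k).astype(np.uint8);print(S[k])
e=cv2.morphologyEx(m,cv2.MORPH_OPEN,cv2.getStructuringElement(cv2.MORPH_ELLIPSE,(41,41)))
ct=max(cv2.findContours(e,0,1)[0],key=len);el=cv2.fitEllipse(ct);print(el)
hd=m&~cv2.dilate(e,np.ones((5,5)));N,L,S,C=cv2.connectedComponentsWithStats(hd);k=1+np.argmax(S[1:,4]);pts=np.argwhere(L==k)[:,::-1].astype(np.float32)
l=cv2.fitLine(pts,2,0,.01,.01).ravel();s=(pts-l[2:])@l[:2];print("handle",C[k],l,S[k,4])
ax=plane("w",el[0],.145,c);rad=el[1][0]/2
e1=l[2:]+l[:2]*s.min();e2=l[2:]+l[:2]*s.max()
h1=plane("w",e1,.137,c);h2=plane("w",e2,.137,c)
print("axis",ax,"ends",h1,h2,[np.linalg.norm((q-ax)[:2]) for q in(h1,h2)])
d=(h2-h1);print("bar az",np.degrees(np.arctan2(d[1],d[0])))
for q in(h1,h2):print("az from axis",np.degrees(np.arctan2(*(q-ax)[[1,0]])))
# height checks with scene view lid centre
p,er=tri(ray("w",el[0],c),ray("scene",(200.5,144.5)),ray("side",(259,132.5)));print("lid tri",p.round(4),np.round(er,4))
E
```

```text
[ 269   83  127   98 8445]
((345.5757141113281, 127.92727661132812), (87.72056579589844, 102.11669921875), 91.50341796875)
handle [286.79012346 165.49506173] [  0.8018758  -0.5974907 286.79013   165.49506  ] 810
axis [0.4995432  0.37735016 0.145     ] ends [0.45598897 0.29669917 0.137     ] [0.47439135 0.33439913 0.137     ] [np.float64(0.0916599843890155), np.float64(0.04977355574526438)]
bar az 63.981726991989404
az from axis -118.37053459115909
az from axis -120.35297346380736
lid tri [0.5085 0.3766 0.1289] [0.0058 0.0034 0.0025]
```

```bash
python3 - <<'E'
from h import *
z=np.load("w9.npz");c=(z["K"],z["R"],z["t"]);a=cv2.imread("pics/w9.png");g=a.max(2)
C=cv2.HoughCircles(cv2.medianBlur(g[70:200,255:410],5),cv2.HOUGH_GRADIENT,1.5,200,param1=120,param2=15,minRadius=38,maxRadius=54);print("hough",C)
for th in(45,60,75):
    m=(g<th).astype(np.uint8);m[:,:262]=0;m[:,306:]=0;m[200:]=0;m[:140]=0
    N,L,S,Ce=cv2.connectedComponentsWithStats(m);k=1+np.argmax(S[1:,4])
    pts=np.argwhere(L==k)[:,::-1].astype(np.float32);l=cv2.fitLine(pts,2,0,.01,.01).ravel();s=(pts-l[2:])@l[:2]
    h=[plane("w",l[2:]+l[:2]*t,.137,c) for t in(s.min(),s.max())];d=h[1]-h[0];w=S[k,4]/(s.max()-s.min())
    print(th,S[k,4],l.round(3),h[0].round(4),"az",np.degrees(np.arctan2(d[1],d[0])),"width px",w)
cx=C[0,0,:2]+[255,70];
for q in(cx,(350.5,132.5)): A=plane("w",q,.147,c);print("axis",A,np.degrees(np.arctan2(*(A-h[0])[[1,0]])),np.linalg.norm((A-h[0])[:2]))
E
```

```text
hough [[[92.25 60.75 48.05]]]
45 634 [  0.699  -0.715 285.967 162.699] [0.4568 0.2971 0.137 ] az 72.8398711177482 width px 14.911270922970308
60 875 [  0.76   -0.649 288.424 163.766] [0.4573 0.2968 0.137 ] az 67.78739920559083 width px 20.47275228010798
75 960 [  0.706  -0.708 289.2   162.845] [0.4588 0.2956 0.137 ] az 72.39656309694578 width px 18.85458529774098
axis [0.50200335 0.37573785 0.147     ] 61.65285666490916 0.09101183226976751
axis [0.50571391 0.37572934 0.147     ] 59.634234379574906 0.09282376493576845
```

```bash
python3 - <<'E'
from h import *
z=np.load("w9.npz");c=(z["K"],z["R"],z["t"])
h=[plane("w",q,.137,c) for q in((280,172),(309,155))];d=h[1]-h[0];print(h,np.degrees(np.arctan2(d[1],d[0])))
o=r.get_obs();setcmd(o["position"],o["eef_rot"])
G=np.array([.467,.311,0]);R=Rt(-118.1)
f=lambda w:(.2,G+[0,0,w],R)
plan([[f(.23)]*5,[f(.23)]*2+[f(.2)]*3])
E
```

```text
[array([0.46221855, 0.30662919, 0.137     ]), array([0.48110183, 0.33651233, 0.137     ])] 57.71104963759812
[[0.2, 0.015, 0.0034, 0.0969, -1.3, 0.1, 57.7], [0.2, 0.015, 0.0034, 0.0969, -1.3, 0.1, 57.7], [0.2, 0.015, 0.0034, 0.0969, -1.3, 0.1, 57.7], [0.2, 0.015, 0.0034, 0.0969, -1.3, 0.1, 57.7], [0.2, 0.015, 0.0034, 0.0969, -1.3, 0.1, 57.7]]
[[0.2, -0.0, 0.0, -0.0, -0.0, 0.1, 0.0], [0.2, -0.0, 0.0, -0.0, -0.0, 0.1, 0.0], [0.2, 0.0, 0.0, 0.03, -0.0, 0.1, 0.0], [0.2, 0.0, 0.0, 0.03, -0.0, 0.1, 0.0], [0.2, 0.0, 0.0, 0.03, -0.0, 0.1, 0.0]]
```

Request:
carry_out(commands=[[0.2,0.015,0.0034,0.0969,-1.3,0.1,57.7],[0.2,0.015,0.0034,0.0969,-1.3,0.1,57.7],[0.2,0.015,0.0034,0.0969,-1.3,0.1,57.7],[0.2,0.015,0.0034,0.0969,-1.3,0.1,57.7],[0.2,0.015,0.0034,0.0969,-1.3,0.1,57.7]])

```text
time_s: 21.25
position: [0.4668, 0.3117, 0.2315]
eef_rot: [[0.459, 0.889, -0.0], [0.889, -0.459, 0.003], [0.002, -0.002, -1.0]]
ft_force: [0.3, 0.2, -0.4]
gripper_width: 0.798
finger_force: 0.0
```

Request:
carry_out(commands=[[0.2,0,0,0,0,0.1,0.0],[0.2,0,0,0,0,0.1,0.0],[0.2,0.0,0.0,0.03,0,0.1,0.0],[0.2,0.0,0.0,0.03,0,0.1,0.0],[0.2,0.0,0.0,0.03,0,0.1,0.0]])

```text
time_s: 21.88
position: [0.4661, 0.3151, 0.2022]
eef_rot: [[0.448, 0.894, 0.001], [0.894, -0.448, 0.006], [0.006, -0.002, -1.0]]
ft_force: [0.3, 0.0, 0.2]
gripper_width: 0.801
finger_force: 0.0
```

```bash
python3 - <<'E'
from h import *
st();c=cal("wrist");a=snap("wrist","w10")
o=r.get_obs();p=np.array(o["position"])
for t in(45,70): 
    g=a.max(2);y0,y1=190,360
    print(t,"axis proj",proj("wrist",(.505,.376,.147),c),"bar",proj("wrist",(.467,.311,.137),c),proj("wrist",(.4622,.3066,.137),c))
m=(a.max(2)<75)
for row in m[::9,::6]: print(''.join('#' if v else '.' for v in row))
o=r.get_obs();setcmd(o["position"],o["eef_rot"])
E
```

```text
t 21.88 uvw [-185.6  346.2  202.2] err mm [-0.9  4.1  2.2] rot 4.4 F [0.3 0.  0.2] w 0.8 0.0 q [-54.  21.  25.  88.  -9.  72. -54.]
45 axis proj [294.90716452 123.87975209] bar [286.1073501  231.95613517] [282.83733921 239.77682797]
70 axis proj [294.90716452 123.87975209] bar [286.1073501  231.95613517] [282.83733921 239.77682797]
..............................................................................................
..............................................................................................
..............................................................................................
..............................................................................................
..............................................................................................
................................................######........................................
............................................#############.....................................
..........................................#################...................................
......
[... 2998 characters left out ...]
...#####################......###.#
..........########################...........................########################.....##.#
.........##########################.........................##########################....###.
.......############################...######.......#####..##############################..###.
......################....##########.#####################.##########....################..##.
....#################.....###########################################....#################.###
...#################......##########################################......####################
..##################.......#########################################.......###################
```

```bash
python3 - <<'E'
from h import *
c=cal("wrist");a=cv2.imread("pics/w10.png");g=a.max(2)
C=cv2.HoughCircles(cv2.medianBlur(g[30:215,210:400],5),cv2.HOUGH_GRADIENT,1.5,300,param1=120,param2=15,minRadius=58,maxRadius=82);print(C)
q=C[0,0,:2]+[210,30];A=plane("w",q,.147,c);print("axis",A.round(4))
sub=g[196:262:6,262:312];
for i,row in enumerate(sub): print(196+6*i,''.join('#' if v<60 else '+' if v<100 else '.' for v in row))
for q in((291,247),(290,232),(293,210)): print(q,plane("w",q,.137,c).round(4))
E
```

```text
[[[90.75 84.75 72.85]]]
axis [0.5108 0.3794 0.147 ]
196 .................#####++++++++++++++++++###.......
202 ................+#####+++++++++++++++++###+.......
208 ................######++++++++++++++++####........
214 ................#####+++++++++++++++++###+........
220 ...............######++++++++++++++++####.........
226 ...............#####++++++.++++++++#####..........
232 ...............#######++++++++++######+...........
238 ...............#########+++++++#####+.............
244 .......................++##++.....................
250 ..................................................
256 ..................................................
(291, 247) [0.4652 0.2989 0.137 ]
(290, 232) [0.4697 0.3099 0.137 ]
(293, 210) [0.4789 0.3238 0.137 ]
```

```bash
python3 - <<'E'
from h import *
o=r.get_obs();setcmd(o["position"],o["eef_rot"])
G=np.array([.4695,.3115,0]);R=Rt(-119.1)
f=lambda w:(.2,G+[0,0,w],R)
plan([[f(.2)]*2+[f(.17),f(.14),f(.12)],[f(.105),f(.102),f(.102)]])
E
```

```text
[[0.2, -0.0021, 0.0045, 0.0025, -0.1, -0.4, 5.4], [0.2, -0.0021, 0.0045, 0.0025, -0.1, -0.4, 5.4], [0.2, -0.0023, 0.0046, 0.0325, -0.1, -0.4, 5.4], [0.2, -0.0025, 0.0046, 0.0625, -0.1, -0.4, 5.4], [0.2, -0.0026, 0.0047, 0.0825, -0.1, -0.4, 5.4]]
[[0.2, 0.0, -0.0, 0.015, -0.0, 0.0, -0.0], [0.2, 0.0, -0.0, 0.018, -0.0, 0.0, -0.0], [0.2, 0.0, -0.0, 0.018, -0.0, 0.0, -0.0]]
```

Request:
carry_out(commands=[[0.2,-0.0021,0.0045,0.0025,-0.1,-0.4,5.4],[0.2,-0.0021,0.0045,0.0025,-0.1,-0.4,5.4],[0.2,-0.0023,0.0046,0.0325,-0.1,-0.4,5.4],[0.2,-0.0025,0.0046,0.0625,-0.1,-0.4,5.4],[0.2,-0.0026,0.0047,0.0825,-0.1,-0.4,5.4]])

```text
time_s: 22.55
position: [0.4683, 0.3115, 0.1182]
eef_rot: [[0.529, 0.849, -0.002], [0.849, -0.529, -0.001], [-0.002, -0.001, -1.0]]
ft_force: [1.0, 0.1, -0.3]
gripper_width: 0.792
finger_force: 0.0
```

Request:
carry_out(commands=[[0.2,0,0,0.015,0,0,0],[0.2,0,0,0.018,0,0,0],[0.2,0,0,0.018,0,0,0]])

```text
time_s: 22.92
position: [0.4691, 0.3116, 0.1015]
eef_rot: [[0.53, 0.848, -0.001], [0.848, -0.53, -0.0], [-0.001, -0.0, -1.0]]
ft_force: [-0.9, -0.2, -0.2]
gripper_width: 0.795
finger_force: 0.0
```

```bash
python3 - <<'E'
from h import *
st();print(r.get_obs()["position"])
E
```

```text
t 22.93 uvw [-182.4  342.8  101.5] err mm [-0.4  0.1 -0.5] rot 0.0 F [-0.9 -0.2 -0.2] w 0.8 0.0 q [-53.  27.  24.  96. -12.  60. -57.]
[0.46912909 0.3115755  0.10154033]
```

Request:
carry_out(commands=[[0.5,0,0,0,0,0,0],[0.7,0,0,0,0,0,0],[1,0,0,0,0,0,0],[1,0,0,0,0,0,0],[1,0,0,0,0,0,0]])

```text
time_s: 23.55
position: [0.4692, 0.3111, 0.1015]
eef_rot: [[0.531, 0.848, -0.001], [0.848, -0.531, -0.001], [-0.001, -0.0, -1.0]]
ft_force: [-0.3, -1.5, 4.2]
gripper_width: 0.196
finger_force: 59.3
```

Request:
carry_out(commands=[[1,0,0,-0.004,0,0,0],[1,0,0,-0.012,0,0,0],[1,0,0,-0.025,0,0,0],[1,0,0,-0.04,0,0,0],[1,0,0,-0.05,0,0,0]])

```text
time_s: 24.18
position: [0.4693, 0.3116, 0.1525]
eef_rot: [[0.531, 0.848, -0.0], [0.848, -0.531, 0.0], [-0.0, -0.0, -1.0]]
ft_force: [0.1, 0.7, -5.4]
gripper_width: 0.199
finger_force: 58.6
```

```bash
python3 - <<'E'
from h import *
p,R=cmd();setcmd(p+R@np.array([0,0,-.05]),R);st()
for n,(x,y,w,h) in(("scene",(165,95,75,100)),("side",(225,85,65,95))):
    a=snap(n,n+"11")
    m=cv2.cvtColor(a,cv2.COLOR_RGB2GRAY)[y:y+h,x:x+w]
    print(n)
    for row in m[::4,::2]: print(''.join('#' if v<60 else '+' if v<110 else '.' for v in row))
E
```

```text
t 24.18 uvw [-182.2  342.9  152.5] err mm [-0.2  0.2  0.5] rot 0.0 F [ 0.1  0.7 -5.4] w 0.2 58.6 q [-54.  24.  25.  92. -11.  67. -58.]
scene
+++++####++++++..+################++#+
++#######++++++#################++++++
#################+################+##+
#########++....+####################++
###################################+#+
################################+#++#+
#################################+++++
#######################+#########++++.
#######################+########++++..
#############################++++++++.
+#########################+++++++++...
#+######################++++++++....++
++###################+++++++++++++++++
+++#######+++#.###+##+++++++++++++++.+
++++######+++#+####.#+++++++++++++++..
++++######++++++###+++++.++....++++++.
+++#+####++++++.###++++..+++.......+++
+++++...+++++++++##++++..+++..........
+......+++++++++.###+++..++...........
......++++++++++.###++++..............
......+++++++++++++++...+.............
.....+++++++++++++++++++..............
.....+++++..+.........................
....+++..+.++.........................
...+++++++..+++++.....................
side
.....###+++++###.................
.....#++####+++++++++++++++++++++
+++++###++++####+++++++++++++++++
+++++############+++++++++++####+
++++++###########+++++++++##+++++
++++++###########+++######+++#+++
+++##############+++####+#++++#++
+++##############+++##++###++++++
++++#############+######+++#+++++
+++++####################++++++#+
++++++++#############++++++++++++
++++++++++#+++#+.....++++##++++++
++++++++++###.#++++++++++#+++++++
++++++++++###.+++++++++++++++++++
++++++++++##+++++++..++++++++++++
++++++++++##+..++++...+++...+++++
..........+##..+++....+++++++++++
.........++###++++...+++++++.....
......++++++++.+++..++...........
....+++++++++++++++.+............
......+.++....+....+++...........
+++.+++.++++.....................
..++++++++.......................
....+++..........................
```

```bash
python3 - <<'E'
from h import *
p,R=cmd();a=np.array([.4693,.3116,.27]);b=np.array([.4197,-.1213,.27])
up=[(1,np.array([a[0],a[1],w]),Rt(-119.1)) for w in(.165,.19,.22,.25,.27)]
f=lambda s:(1,a+(b-a)*s,Rt(-119.1+47*s))
plan([up,[f(s) for s in(.04,.11,.2,.29,.38)],[f(s) for s in(.48,.58,.68,.78,.86)],[f(s) for s in(.92,.97,1,1,1)]])
E
```

```text
[[1, -0.0, -0.0003, -0.013, -0.0, 0.0, -0.0], [1, -0.0, -0.0003, -0.038, -0.0, 0.0, -0.0], [1, -0.0, -0.0003, -0.068, -0.0, 0.0, -0.0], [1, -0.0001, -0.0003, -0.098, -0.0, 0.0, -0.0], [1, -0.0001, -0.0003, -0.118, -0.0, 0.0, -0.0]]
[[1, -0.0157, 0.0075, 0.0, -0.0, 0.0, -1.9], [1, -0.0432, 0.0207, 0.0, -0.0, 0.0, -5.2], [1, -0.0786, 0.0375, 0.0, -0.0, 0.0, -9.4], [1, -0.114, 0.0544, 0.0001, -0.0, 0.0, -13.7], [1, -0.1494, 0.0713, 0.0001, -0.0, 0.0, -17.9]]
[[1, -0.0432, 0.0058, -0.0, -0.0, 0.0, -4.7], [1, -0.0864, 0.0115, -0.0, -0.0, 0.0, -9.4], [1, -0.1296, 0.0173, -0.0, -0.0, 0.0, -14.1], [1, -0.1728, 0.023, -0.0, -0.0, 0.0, -18.8], [1, -0.2073, 0.0277, 0.0, -0.0, 0.0, -22.6]]
[[1, -0.0253, -0.0068, 0.0, -0.0, 0.0, -2.8], [1, -0.0463, -0.0125, 0.0, -0.0, 0.0, -5.1], [1, -0.0589, -0.0158, 0.0, -0.0, 0.0, -6.5], [1, -0.0589, -0.0158, 0.0, -0.0, 0.0, -6.5], [1, -0.0589, -0.0158, 0.0, -0.0, 0.0, -6.5]]
```

Request:
carry_out(commands=[[1,0,-0.0003,-0.013,0,0,0],[1,0,-0.0003,-0.038,0,0,0],[1,0,-0.0003,-0.068,0,0,0],[1,-0.0001,-0.0003,-0.098,0,0,0],[1,-0.0001,-0.0003,-0.118,0,0,0]])

```text
time_s: 24.9
position: [0.469, 0.3116, 0.2709]
eef_rot: [[0.531, 0.848, -0.0], [0.848, -0.531, -0.0], [-0.0, -0.0, -1.0]]
ft_force: [0.6, 0.6, -4.5]
gripper_width: 0.203
finger_force: 58.7
```

Request:
carry_out(commands=[[1,-0.0157,0.0075,0.0,0,0,-1.9],[1,-0.0432,0.0207,0.0,0,0,-5.2],[1,-0.0786,0.0375,0.0,0,0,-9.4],[1,-0.114,0.0544,0.0001,0,0,-13.7],[1,-0.1494,0.0713,0.0001,0,0,-17.9]])

```text
time_s: 25.52
position: [0.4495, 0.1454, 0.2694]
eef_rot: [[0.242, 0.97, -0.001], [0.97, -0.242, -0.001], [-0.002, -0.001, -1.0]]
ft_force: [-0.1, -0.3, -4.6]
gripper_width: 0.199
finger_force: 58.8
```

Request:
carry_out(commands=[[1,-0.0432,0.0058,0,0,0,-4.7],[1,-0.0864,0.0115,0,0,0,-9.4],[1,-0.1296,0.0173,0,0,0,-14.1],[1,-0.1728,0.023,0,0,0,-18.8],[1,-0.2073,0.0277,0,0,0,-22.6]])

```text
time_s: 26.15
position: [0.4256, -0.0633, 0.27]
eef_rot: [[-0.147, 0.989, -0.0], [0.989, 0.147, -0.001], [-0.001, -0.0, -1.0]]
ft_force: [-0.1, 0.4, -5.1]
gripper_width: 0.198
finger_force: 58.8
```

Request:
carry_out(commands=[[1,-0.0253,-0.0068,0,0,0,-2.8],[1,-0.0463,-0.0125,0,0,0,-5.1],[1,-0.0589,-0.0158,0,0,0,-6.5],[1,-0.0589,-0.0158,0,0,0,-6.5],[1,-0.0589,-0.0158,0,0,0,-6.5]])

```text
time_s: 26.78
position: [0.4192, -0.1205, 0.2696]
eef_rot: [[-0.258, 0.966, -0.001], [0.966, 0.258, -0.0], [-0.0, -0.001, -1.0]]
ft_force: [-0.2, 0.6, -3.8]
gripper_width: 0.202
finger_force: 58.7
```

```bash
python3 - <<'E'
from h import *
st();o=r.get_obs();print(o["position"],o["eef_rot"],o["torque"])
c={n:cal(n) for n in("scene","side","wrist")}
for n in c: snap(n,n+"12")
b=np.array([.3985,-.046]);P=np.array(o["position"]);A=P+.078*np.array(o["eef_rot"])[:,0]-.001*np.array(o["eef_rot"])[:,1];A[2]=P[2]-.101
for n in("scene","side"):print(n,"trivet",proj(n,(*b,.019),c[n]).round(1),"jug base",proj(n,A,c[n]).round(1),"lid",proj(n,A+[0,0,.147],c[n]).round(1))
# silhouette widths of jug vs background is hard; print darkness of lid region
    
E
```

```text
t 26.77 uvw [-210.4  -91.2  269.6] err mm [-0.5  0.8 -0.4] rot 0.1 F [-0.2  0.6 -3.8] w 0.2 58.7 q [-25.   3.  41. 100.  -2.  78.  31.]
[ 0.41923923 -0.12047292  0.26961374] [[-2.58463236e-01  9.66020472e-01 -1.09667628e-03]
 [ 9.66021091e-01  2.58462964e-01 -3.85334586e-04]
 [-8.87908966e-05 -1.15900724e-03 -9.99999324e-01]] [-0.25438751 -0.06739919  0.06832582]
scene trivet [255.  263.9] jug base [251.4 225.3] lid [247.4 179.9]
side trivet [240.1 236.2] jug base [236.2 196.3] lid [232.  151.6]
```

```bash
python3 - <<'E'
from h import *
c=cal("wrist");g=cv2.imread("pics/wrist12.png").max(2)
o=r.get_obs();P=np.array(o["position"]);T=np.array(o["eef_rot"])
for tilt in(0,3,6,10):
    t=np.radians(tilt);gp=P-T[:,2]*.019   # grip pt; sag: body end goes down
    L=gp+T[:,0]*(.078*np.cos(t)+.027*np.sin(t))-T[:,1]*.001+UP*(.027*np.cos(t)-.078*np.sin(t));print(tilt,"lid px",proj("w",L,c).round(1),"r px",(c[0][0,0]*.05/(c[1]@L+c[2])[2]).round(1))
px=proj("w",P+T[:,0]*.078+UP*.046,c);x,y=map(int,px)
x0,y0=max(x-130,0),max(y-120,0);s=cv2.medianBlur(np.ascontiguousarray(g[y0:y+120,x0:x+130]),5)
print(px);C=cv2.HoughCircles(s,cv2.HOUGH_GRADIENT,1.5,300,param1=120,param2=15,minRadius=60,maxRadius=110);print(None if C is None else C[0,:2]+[x0,y0,0])
for n,(bx,by) in(("scene",(251,225)),("side",(236,196))):
    h=cv2.cvtColor(cv2.imread(f"pics/{n}12.png"),cv2.COLOR_BGR2HSV)[by-75:by+30,bx-40:bx+40];print(n)
    for row in h[::5,::2]: print(''.join('#' if p[2]<70 else '.' if p[1]<28 and p[2]>150 else 's' if p[1]<28 else 'c' for p in row))
a,b=[plane(n,(0,0),.019) for n in("scene","side")]
E
```

```text
0 lid px [277.1 128.2] r px 168.6
3 lid px [277.3 122.7] r px 162.6
6 lid px [277.4 118.2] r px 156.8
10 lid px [277.6 113.7] r px 149.5
[280.37093811 128.2622117 ]
[[309.75       142.25       102.44999695]]
scene
..............scccccccc##sssss####ssss##
......................s#################
.......................#################
.......................s################
.........................###############
.............s##########################
...sssssss################s#############
ssssssssss##############scc#############
ssssssssss#############ss#############cc
sssssssssss#########################sccc
ss.......sss.ss########ss###########s.cc
.........ssss............ssss###ss###sss
.........ssssss.........sssss###sss###ss
..........sssss.........sssssssssss###ss
..........sssssss.........sssssssss###ss
s..........ssssssss......sssss########ss
ss.........ssssssssss....sssss######ssss
s............sssssssssssssssssssssssss..
...................ssss.ccccssssssssssss
................ccccc.sssssccccssss.....
............ccccc.............ccc.......
side
#ccccccccccccc#s###########ss#cccccccccc
cccccccccccccc####sssssss#####cccccccccc
#####cccccccccc###############cccccccccc
ccccccccccccccc###############cccccccccc
ccc###ccccccccc################ccccccccc
cccccccccccccc#####################s....
ss..........sss##############.#####.....
.....c....s###ss############s#####......
ccccccccccc#####################s.......
ccccccccccsss################sss........
ccccccccccsssss.s#########ss#sssssssssss
cccccccccccssss.ssss#ss###ss#sssssssssss
cccccccccccssssssssss#s####sssssssssssss
cccccccccccsssssssssssss###sss........ss
cccccccccccsssssssssssss####sss.........
ccccccccccccssssssssssss###ssss.........
ccccccccccccsssssssssss####sss..........
ssccccccc.sss.ssssssssssss.............s
sss................................sssss
...............................sssssssss
............s....cccccccccccccccccssssss
```

```bash
python3 - <<'E'
from h import *
f=lambda w:(1,np.array([.4197,-.1213,w]),Rt(-72.1))
plan([[f(w) for w in(.255,.23,.20,.17,.15)],[f(w) for w in(.14,.133,.128,.125,.1235)]])
E
```

```text
[[1, -0.0, -0.0, 0.015, -0.0, 0.0, -0.0], [1, -0.0, -0.0, 0.04, -0.0, 0.0, -0.0], [1, -0.0, -0.0, 0.07, -0.0, 0.0, -0.0], [1, -0.0, -0.0, 0.1, -0.0, 0.0, -0.0], [1, -0.0, -0.0, 0.12, -0.0, 0.0, -0.0]]
[[1, -0.0, -0.0, 0.01, -0.0, 0.0, -0.0], [1, -0.0, -0.0, 0.017, -0.0, 0.0, -0.0], [1, -0.0, -0.0, 0.022, -0.0, 0.0, -0.0], [1, -0.0, -0.0, 0.025, -0.0, 0.0, -0.0], [1, -0.0, -0.0, 0.0265, -0.0, 0.0, -0.0]]
```

Request:
carry_out(commands=[[1,0,0,0.015,0,0,0],[1,0,0,0.04,0,0,0],[1,0,0,0.07,0,0,0],[1,0,0,0.1,0,0,0],[1,0,0,0.12,0,0,0]])

```text
time_s: 27.55
position: [0.4173, -0.1207, 0.147]
eef_rot: [[-0.258, 0.966, -0.005], [0.966, 0.258, -0.001], [0.001, -0.005, -1.0]]
ft_force: [1.1, -0.1, -4.8]
gripper_width: 0.195
finger_force: 58.8
```

Request:
carry_out(commands=[[1,0,0,0.01,0,0,0],[1,0,0,0.017,0,0,0],[1,0,0,0.022,0,0,0],[1,0,0,0.025,0,0,0],[1,0,0,0.0265,0,0,0]])

```text
time_s: 28.18
position: [0.419, -0.1216, 0.1231]
eef_rot: [[-0.258, 0.966, -0.001], [0.966, 0.258, -0.001], [-0.001, -0.001, -1.0]]
ft_force: [-0.5, 0.0, -4.2]
gripper_width: 0.2
finger_force: 58.8
```

Request:
carry_out(commands=[[1,0,0,0.0015,0,0,0],[1,0,0,0.0025,0,0,0],[1,0,0,0.0035,0,0,0]])

```text
time_s: 28.55
position: [0.4194, -0.1226, 0.1204]
eef_rot: [[-0.257, 0.966, -0.0], [0.966, 0.257, -0.002], [-0.002, -0.001, -1.0]]
ft_force: [-3.3, -1.3, 8.0]
gripper_width: 0.199
finger_force: 60.5
```

Request:
carry_out(commands=[[1,0,0,-0.001,0,0,0],[0.75,0,0,-0.001,0,0,0],[0.6,0,0,-0.001,0,0,0],[0.4,0,0,-0.001,0,0,0],[0.4,0,0,-0.001,0,0,0]])

```text
time_s: 29.18
position: [0.4187, -0.1213, 0.1204]
eef_rot: [[-0.258, 0.966, -0.002], [0.966, 0.258, -0.001], [-0.001, -0.002, -1.0]]
ft_force: [0.2, 0.6, 0.9]
gripper_width: 0.601
finger_force: 0.0
```

Request:
carry_out(commands=[[0.4,0,0,-0.015,0,0,0],[0.4,0,0,-0.05,0,0,0],[0.4,0,0,-0.1,0,0,0],[0.4,0,0,-0.15,0,0,0],[0.4,0,0,-0.15,0,0,0]])

```text
time_s: 29.8
position: [0.4219, -0.1225, 0.2754]
eef_rot: [[-0.258, 0.966, 0.009], [0.966, 0.258, -0.002], [-0.004, 0.008, -1.0]]
ft_force: [0.3, -0.5, -0.7]
gripper_width: 0.6
finger_force: 0.0
```

```bash
python3 - <<'E'
from h import *
o=r.get_obs();print(o["time_s"],o["position"],o["ft_force"])
for n in("scene","side"):
    a=snap(n,n+"13");hs=cv2.cvtColor(a,cv2.COLOR_RGB2HSV)
    for nm,q in(("trivet",(.3985,-.046,.019)),("lid",(.3985,-.046,.166))): print(n,nm,proj(n,q).round(1))
    m=((hs[...,0]>100)&(hs[...,0]<125)&(hs[...,1]>90)).astype(np.uint8);m[:190]=0;m[:,:200]=0;m[300:]=0
    N,L,S,C=cv2.connectedComponentsWithStats(m);print([(C[i].round(1).tolist(),S[i,:5].tolist()) for i in range(1,N) if S[i,4]>15])
    # lid: dark blob near predicted lid centre
    x,y=map(int,proj(n,(.3985,-.046,.166)));d=(a.max(2)<85).astype(np.uint8);d[:y-22]=0;d[y+60:]=0;d[:,:x-35]=0;d[:,x+35:]=0
    for row in d[y-22:y+60:4,x-34:x+34:2]: print(''.join('#' if v else '.' for v in row))
E
```

```text
29.8 [ 0.42190803 -0.12248673  0.27536569] [ 0.34599614 -0.45710426 -0.7301474 ]
scene trivet [255.  263.9]
scene lid [251.7 226.1]
[([232.8, 263.9], [226, 255, 14, 19, 132]), ([278.6, 262.1], [277, 258, 5, 8, 28]), ([273.8, 272.8], [269, 270, 10, 7, 20])]
.......................#####......
........................####......
..........................##......
..................................
..............###########.........
...........################.......
..........##################......
..........###################.....
..........##################......
...........####################...
..............##########..#######.
..............................####
................................##
..............................#..#
.................................#
............................##..##
...........................#######
..................................
...........................#......
..................................
..................................
side trivet [240.1 236.2]
side lid [236.4 197.2]
[([259.0, 244.1], [257, 242, 5, 6, 16])]
.............###..........#.#.....
..............##..................
..................................
..................................
..................................
.............###########..........
...........###..##########........
...........######..#######........
..........#########.######........
............############..........
....................####..........
.....................####.........
......................###.........
......................####........
.......................###........
.......................###........
......................####........
......................####........
..............................#...
..................................
..................................
```

```bash
python3 - <<'E'
from h import *
Q=[]
for n in("scene","side"):
    a=r.grab_frame(n)
    x,y=map(int,proj(n,(.4,-.048,.15)));d=(a.max(2)<85).astype(np.uint8);s=d[y-16:y+14,x-24:x+22]
    e=cv2.morphologyEx(cv2.morphologyEx(s,cv2.MORPH_CLOSE,np.ones((5,5))),cv2.MORPH_OPEN,cv2.getStructuringElement(cv2.MORPH_ELLIPSE,(11,11)))
    el=cv2.fitEllipse(max(cv2.findContours(e,0,1)[0],key=len));q=np.array(el[0])+[x-24,y-16];print(n,q.round(1),np.round(el[1],1),plane(n,q,.152).round(4));Q.append(ray(n,q))
    h=cv2.cvtColor(a,cv2.COLOR_RGB2HSV)
print(tri(*Q));st()
E
```

```text
scene [255.  231.6] [27.2 41. ] [ 0.4008 -0.0552  0.152 ]
side [237.7 203.7] [23.7 31.6] [ 0.4002 -0.0584  0.152 ]
(array([ 0.4007982 , -0.05493111,  0.15036845]), [np.float64(0.0009629887241627451), np.float64(0.000962988724162666)])
t 30.0 uvw [-211.4  -91.9  269.6] err mm [ -1.5   0.2 146.1] rot 0.2 F [-0.   0.6  0.3] w 0.6 0.0 q [-26.   3.  42. 100.  -2.  78.  31.]
```

```bash
python3 - <<'E'
from h import *
L=[]
for k in(8,13):
    h=cv2.cvtColor(cv2.imread(f"pics/scene{k}.png"),cv2.COLOR_BGR2HSV)
    m=((h[...,0]>100)&(h[...,0]<125)&(h[...,1]>90));m[:190]=0;m[:,:215]=0;m[300:]=0
    ys,xs=np.nonzero(m);L.append((xs.min(),xs.max(),ys.max()))
print(L)
if np.abs(np.subtract(*L)).max()<=3: print(r.hand_in())
E
```

```text
[(np.int64(226), np.int64(285), np.int64(276)), (np.int64(226), np.int64(281), np.int64(276))]
```

```bash
python3 -c "
from plant import r
print(r.hand_in())"
```

```text
the job is handed in; nothing more can be done
None
```

I handed the job in at about 30 s, but no verdict came back: by my last measurements the trivet lies flat, tiles up, with the jug upright on it about 9 mm off centre; I did not re-measure the tub, mug and timer afterwards.

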